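# Slide the splined coupling onto the inclined stub shaft

## Task

Lift the lid off the parts box and lay it flat on the surface plate. Then take the splined coupling (the one with the cross-shaped bore) out of the box, line its grooves up with the four teeth of the inclined stub shaft and slide it on until it sits fully home against the shaft's collar, and let go. Leave the flanged bush in the box, and do not disturb the two V-blocks and two turned parts standing round the box and the stand.

Things in the scene. Friction and masses are not known exactly. Their poses are not given: they have to be found in the camera images.
- lid_knob (a point): Centre of the upright black knob (28 mm dia, 20 mm high) on the box's loose lid: grey plate 134 x 160 mm (its x by y), 4 mm thick, 0.2 kg. Plate top 18 mm and underside 22 mm below this point; a lip under the plate reaches 5 mm further down, inside the box with 3 mm play. Laid flat on the surface plate, this point is 27 mm above it. z up, x and y along the lid's sides.
- parts_box_floor (a point): Centre of the inner floor (4 mm above the surface plate) of the fixed, open-topped grey box: inside 124 x 150 mm (its x by y), walls 4 mm, rim 52 mm above this point; lidded at the start. Coupling and bush stand in it, one towards each end of its y, about 74 mm apart, so fingers have room (30 mm or so) only on the sides facing +x and -x of the box.
- coupling_center (a point): Centre (half-way up) of the splined coupling: bright steel sleeve, 44 mm outside diameter, 44 mm long, 0.15 to 0.31 kg, upright in the box. z is its axis. Cross-shaped through bore: four grooves, 12 mm wide, bottoms 15 mm from the axis, along its +x, -x, +y, -y; the same after a quarter turn and either way up. Round outside, may be gripped anywhere.
- coupling: The same coupling; this origin is the centre of its lower end, 22 mm below its centre.
- box_lid: The loose lid; this origin is the centre of the underside of its plate, 22 mm below the knob's centre, axes as for the knob.
- bush_center (a point): Centre of the flanged turned bush that stays in the box: 46 mm diameter flange at the foot, 34 mm high, plain round bore.
- stub_seat (a point): Centre of the outer face of the stub shaft's collar (36 mm dia), where the coupling's lower end must come to rest; 118 mm above the surface plate. z points along the shaft to its free end, 25 degrees from vertical, leaning roughly to the robot. x, y point along its four teeth (+x, -x, +y, -y) and turn with the shaft. Home, the coupling's centre is 22 mm along z from here.
- stub (a joint): Shaft angle, rad; the shaft is stiff (0.4 N m friction) and stays put. Teeth: 10 mm wide, reaching 14 mm from the axis, from the collar to the shaft's end at 34 mm; the last 5 mm taper to 7 mm wide, 12.2 mm from the axis. Play is 1 mm all round a tooth. The home coupling stands 10 mm past the shaft's end.
- stand: The shaft's stand, fixed: its base, 120 x 90 x 14 mm (x by y), lies on the surface plate with its centre 50 mm along +x from this origin; the shaft leans to its -x. Behind the collar (6 mm thick) the shaft has a neck of 20 mm diameter, 26 mm long, then comes the 49 mm wide bearing barrel.
- v_block_a: Bystander: steel V-block 33 x 40 x 34 mm high, near the shaft stand, origin at the centre of its foot.
- v_block_b: Bystander: steel V-block 33 x 40 x 34 mm high, near the parts box, origin at the centre of its foot.
- flanged_b: Bystander: flanged turned part, 46 mm diameter, 34 mm high, near the shaft stand, origin at the centre of its foot.
- housing_b: Bystander: round turned housing, 46 mm diameter, 36 mm high, near the parts box, origin at the centre of its foot.
- clamp: Toggle clamp, fixed between and behind box and stand: obstacle 106 mm high, 62 mm wide, from 79 mm before this origin (robot's side) to 80 mm behind it. In front of it, between box and stand, the plate is free for the lid: lid centre 0.43 m ahead of the robot's base axis, on the midline y = 0, sides square to the robot.
Not all that is in view belongs to the job. Leave any blue look-alike of the stand alone.

How it is judged:
On the way, in this order (a step that is already met when the one before it is completed fails the run):
1. the lid lies flat on the surface plate, let go (height (world z) of lid_knob below 0.034 m and angle between lid_knob's own z axis and vertical below 0.1 rad and contact force between box_lid and the fingers below 0.1 N), for 0.2 s.
2. the coupling has been lifted clear of the box (height (world z) of coupling_center above 0.09 m), for 0.1 s.
At the end, for the whole second after the job is handed in: Coupling on the teeth and fully home: centre 18 to 25.5 mm along the shaft from the collar face, within 4 mm of the axis in x and y, within 0.08 rad of its direction, at rest; lid flat on the surface plate (knob centre below 34 mm, tilt under 0.1 rad); bush inside the box, centre below 35 mm (z of coupling_center in the frame of stub_seat between 0.018 and 0.0255 m and x of coupling_center in the frame of stub_seat between -0.004 and 0.004 m and y of coupling_center in the frame of stub_seat between -0.004 and 0.004 m and angle between the z axis of coupling_center and the z axis of stub_seat, either way round below 0.08 rad and linear speed of coupling below 0.01 m/s and height (world z) of lid_knob below 0.034 m and angle between lid_knob's own z axis and vertical below 0.1 rad and x of bush_center in the frame of parts_box_floor between -0.062 and 0.062 m and y of bush_center in the frame of parts_box_floor between -0.075 and 0.075 m and height (world z) of bush_center below 0.035 m); the robot touches nothing.
It fails at once if a bystander is disturbed: v_block_a moved more than 15 mm (distance of v_block_a from where it was at the start of the episode above 0.015 m).
It fails at once if a bystander is disturbed: v_block_b moved more than 15 mm (distance of v_block_b from where it was at the start of the episode above 0.015 m).
It fails at once if a bystander is disturbed: flanged_b moved more than 15 mm (distance of flanged_b from where it was at the start of the episode above 0.015 m).
It fails at once if a bystander is disturbed: housing_b moved more than 15 mm (distance of housing_b from where it was at the start of the episode above 0.015 m).
It also fails if it takes over 51 s, if anything falls off the work surface, if the arm or the gripper's body presses on something with over 40 N, if the wrist force passes 120 N, or if a joint passes its speed limit or range.

## Robot

A 7-joint arm with a two-finger parallel gripper is mounted at the origin on a cart in front of the work surface, level with it; the furniture and walls round the work are solid. World frame = base frame: x ahead of the robot, y to its left, z up, the work surface at z = 0. Lengths are in m, angles in rad, forces in N, time in s.
With the tool pointing down it reaches from about 0.4 to 0.85 m from the base axis. Payload 10.4 kg.
Tool frame: the origin (TCP) lies on the centre line of the jaws, within the pads' length; the fingertips stand 14 mm ahead of it and the grasp point (between the pads) lies 5 mm behind it (tip_reach is the z of the fingertips in the tool frame, in m); z points along the fingers, x is the direction in which the jaws open and shut, and the axes are right-handed (so a half turn about z gives the same grasp; the last joint's range is limited). The gripper opens to 87 mm and grips with 3 to 60 N. Pads are 19 mm wide; open, the fingers measure 117 mm over their backs; the gripper's body (75 mm by 190 mm) begins 51 mm behind the grasp point.
Start: joints at [-1.308, 0.332, -0.065, 1.46, 0.022, 1.35, -0.088], TCP at [0.176, 0.6, 0.237] pointing down, gripper open.
Joint ranges: [-2.6, 2.6], [-0.5, 2.12], [-1.47, 1.34], [0.16, 2.42], [-1.27, 4.41], [0.06, 2.06], [-2.6, 2.6]. Speed limits (rad/s): [2.22, 2.22, 2.79, 2.79, 3.14, 3.14, 3.14].

## Interface

Orientations are given as a unit quaternion [x, y, z, w].
In Python, from bench import * gives the robot as it stands.
- The arm moves only by the tool carry_out, never from a script. Its argument "rows" is a list of rows, each a list of 5 numbers: the closure, from -1 (fully open) to 1 (shut), so that 0 is half open, then the shift along the tool's x, y, z in units of 30 mm (1.0 is 30 mm), then the turn about the tool's z in units of 5 degrees (1.0 is 5 degrees). In form: [[jaw, x, y, z, turn], ...]. A call has 1 to 20 rows; each row shifts and turns the pose as measured when the row begins, along the tool's axes as they then stand; what a row does not reach is not made up. A row lasts 1/12 s, in which the tool goes at most 41.7 mm and 7.16 degrees, less where a joint would pass 70% of its speed; a pose out of reach is approached as far as the arm can. A call is refused whole if a number of a shift passes 1 or a number of a turn 1, either way. A call with a gripper value outside its range is refused whole. The fingers move at their own pace and stop on an object; "force" is the grip in N (left out, the last holds). Time passes only in rows, so rows that do not move let the fingers close. It gives the time, the measured TCP pose, the force and the opening at its end, in the units of the state.
- read_state(): the state, without advancing time (a new reading comes with each control period).
- camera(name): name is "side" or "top"; returns the picture (384x512x3 uint8, blue, green, red); there is no depth.
- camera_info(name): a dict with "fx", "fy", "cx", "cy" (pixels), "dist_coeffs" ([k1, k2, p1, p2, k3] as OpenCV has them; the pictures are not rectified), "extrinsics" (4x4, takes a point from camera to world coordinates). Camera axes: x right, y down, z forward; pixel columns grow to the right and rows downward; lengths in m; the calibration is good to about 2 mm. A picture is of the moment at which its call begins. camera_info takes no time and is no camera call.
- close_job(): hands the job in, once; it reports no verdict.
Trained networks look in the newest picture that a camera, given by its name, has taken for a name from the list of things; names that differ only in an ending like _2 or _b are one class to them, and where a whole thing is asked for, a point or a joint stands for the part that bears it (a point fixed in the world has none). Each returns a list of dicts, best first, with "conf" (0 to 1); they miss things now and then, are a little off and sometimes report something else, mostly with a low value. They report only what shows in the picture. A call takes as long as a camera call. They do not tell look-alikes from the thing itself.
- recognise(query, camera): "box" ([centre column, centre row, width, height] in pixels, round what is visible of it).
- silhouettes(query, camera): "mask" (384x512 bool, what is visible of it) and "box" ([centre column, centre row, width, height] in pixels, round what is visible of it).
- pinpoint(query, camera): "xy" ([column, row] in pixels: a listed point, or the origin of a listed thing).
The state is a dict: "time": time; "joint_positions": joint angles; "joint_vel": joint speeds; "joint_torque": joint torques, N m; "ee_pos": TCP position; "eef_rot": TCP orientation; "ft_force": force on the tool from outside, world axes, zero at the start; "torque": the same for the moment, N m; "width": finger opening in m.
Only numpy, scipy, OpenCV 4.12 (cv2) and the standard library are available. Lean on these libraries where they do the work, as an engineer would, in place of code of your own. Each camera call takes 0.05 s, during which the arm holds its last target. There are 200 camera calls.

## Working session

There is one attempt and no reset: what is moved stays moved. The work goes in short steps, Python scripts to look and compute and a tool call to move; the robot and the scene stay as the last step left them, time stands still between calls to the robot, and variables do not carry over. Pictures are saved under pics/ and viewed, about 8 in all and at most 12, crops included, and the job is handed in when it is done.

Besides the shell and the picture viewer there is one more tool, called after "Call:" by a JSON object that holds its "api" and its "payload". carry_out: Moves the arm, as the interface text tells. Its arguments: {"type":"object","properties":{"rows":{"type":"array","items":{"type":"array","items":{"type":"number"}}},"force":{"type":"number"}},"required":["rows"]}

```bash
ls; mkdir -p pics; python3 - <<'E'
from bench import *
import cv2, numpy as np
s=read_state(); print({k:np.round(v,4).tolist() for k,v in s.items()})
for n in ("side","top"):
    im=camera(n); cv2.imwrite(f"pics/{n}0.png",im)
    i=camera_info(n); print(n,{k:np.round(v,4).tolist() for k,v in i.items()})
a=cv2.imread("pics/side0.png");b=cv2.imread("pics/top0.png")
cv2.imwrite("pics/both0.png",cv2.resize(np.vstack([a,b]),(800,1200))[:600]) 
E
```

```text
pics
{'time': 0.0, 'joint_positions': [-1.3076, 0.3328, -0.0647, 1.4609, 0.0216, 1.3499, -0.0885], 'joint_vel': [-0.0001, 0.003, 0.0003, 0.0009, -0.0016, -0.0042, 0.0017], 'joint_torque': [-0.0001, -62.3249, 0.0246, -38.9905, -0.0613, 0.0395, 0.0001], 'ee_pos': [0.1761, 0.5993, 0.2358], 'eef_rot': [0.8006, 0.5992, -0.0006, 0.0004], 'ft_force': [0.7104, 0.3719, 0.1381], 'torque': [-0.0228, -0.0491, -0.0282], 'width': 0.0871}
side {'fx': 411.5725, 'fy': 411.5725, 'cx': 257.2316, 'cy': 196.6701, 'dist_coeffs': [0.0447, 0.0, 0.0, 0.0, 0.0], 'extrinsics': [[0.9908, -0.0643, 0.119, 0.4049], [-0.134, -0.3491, 0.9275, -1.0528], [-0.0181, -0.9349, -0.3545, 0.4953], [0.0, 0.0, 0.0, 1.0]]}
top {'fx': 389.7822, 'fy': 389.7822, 'cx': 255.1792, 'cy': 191.9966, 'dist_coeffs': [-0.0344, 0.0, 0.0, 0.0, 0.0], 'extrinsics': [[0.0271, -0.9909, 0.1319, 0.4083], [-0.9995, -0.0249, 0.0181, -0.0285], [-0.0146, -0.1323, -0.9911, 1.2543], [0.0, 0.0, 0.0, 1.0]]}
```

```bash
cat > h.py <<'E'
from bench import *
import cv2, numpy as np
from scipy.spatial.transform import Rotation as R
def cam(n):
    i=camera_info(n); K=np.array([[i['fx'],0,i['cx']],[0,i['fy'],i['cy']],[0,0,1]]); return K,np.array(i['dist_coeffs'],float),np.array(i['extrinsics'])
def ray(n,px):
    K,d,E=cam(n); u=cv2.undistortPoints(np.array([[px]],float),K,d)[0,0]
    v=E[:3,:3]@np.array([u[0],u[1],1]); return E[:3,3],v/np.linalg.norm(v)
def proj(n,P):
    K,d,E=cam(n); T=np.linalg.inv(E)
    return cv2.projectPoints(np.atleast_2d(P).astype(float),cv2.Rodrigues(T[:3,:3])[0],T[:3,3],K,d)[0][:,0]
def tri(ps,pt):
    (o,a),(p,b)=ray('side',ps),ray('top',pt)
    s,t=np.linalg.lstsq(np.c_[a,-b],p-o,rcond=None)[0]
    A,B=o+s*a,p+t*b; return (A+B)/2,np.linalg.norm(A-B)
def onz(n,px,z):
    o,v=ray(n,px); return o+v*(z-o[2])/v[2]
E
python3 - <<'E'
from h import *
for q in ["lid_knob","stub_seat","stand","clamp","v_block_a","flanged_b","housing_b","box_lid","parts_box_floor"]:
    for n in ("top","side"):
        print(q,n,[(np.round(d['xy'],1).tolist(),round(d['conf'],2)) for d in pinpoint(q,n)])
print(read_state()['time'])
E
```

```text
lid_knob top [([186.8, 188.3], 0.95)]
lid_knob side [([256.1, 177.2], 0.65)]
stub_seat top [([369.7, 138.1], 0.57), ([370.7, 263.1], 0.5), ([332.8, 184.5], 0.44)]
stub_seat side [([379.6, 237.6], 0.64), ([188.5, 252.3], 0.63), ([292.3, 222.2], 0.62)]
stand top [([322.4, 195.9], 0.91), ([359.4, 265.8], 0.91), ([359.9, 151.5], 0.65)]
stand side [([182.7, 304.5], 0.84), ([283.5, 265.7], 0.78), ([368.1, 292.9], 0.78)]
clamp top [([253.6, 159.7], 0.76)]
clamp side [([307.3, 223.1], 0.78), ([291.9, 225.5], 0.63)]
v_block_a top [([204.3, 223.7], 0.71), ([330.1, 212.7], 0.47)]
v_block_a side [([299.4, 197.2], 0.64), ([226.6, 206.8], 0.43)]
flanged_b top [([323.3, 156.4], 0.73)]
flanged_b side [([339.7, 260.0], 0.73)]
housing_b top [([192.9, 154.5], 0.57)]
housing_b side [([295.0, 196.4], 0.71)]
box_lid top [([189.3, 193.6], 0.96)]
box_lid side [([256.2, 185.0], 0.94)]
parts_box_floor top [([322.4, 193.7], 0.28)]
parts_box_floor side []
1.0
```

View pics/side0.png

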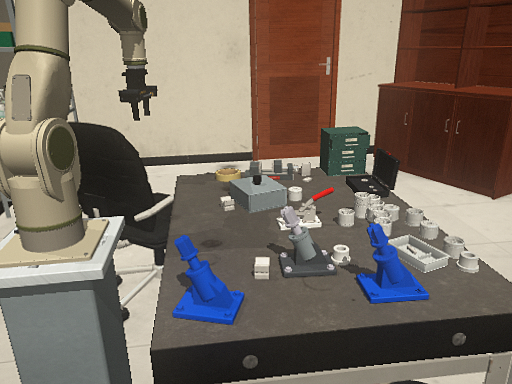

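View pics/top0.png

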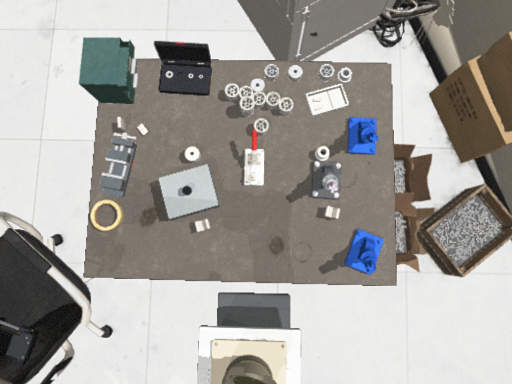

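```bash
python3 - <<'E'
import bench; print([d for d in dir(bench) if d[0]!='_'])
from h import *
P,e=tri((256.1,177.2),(186.8,188.3)); print('knob',P,e)
P,e=tri((292.3,222.2),(332.8,184.5)); print('seat',P,e)
P,e=tri((283.5,265.7),(322.4,195.9)); print('stand',P,e)
for n,p in (('vA',(330.1,212.7)),('vB',(204.3,223.7)),('fl',(323.3,156.4)),('hou',(192.9,154.5)),('clamp',(253.6,159.7))): print(n,onz('top',p,0.0))
a=cv2.imread('pics/side0.png');b=cv2.imread('pics/top0.png')
c1=cv2.resize(b[152:212,295:355],(600,600),interpolation=cv2.INTER_CUBIC)
c2=cv2.resize(a[198:282,270:354],(600,600),interpolation=cv2.INTER_CUBIC)
cv2.imwrite('pics/stand.png',cv2.resize(np.hstack([c1,c2]),(800,400)))
cv2.imwrite('pics/c1.png',c1)
m=silhouettes('box_lid','top')[0]; M=m['mask'].astype(np.uint8)
ct=max(cv2.findContours(M,0,1)[0],key=cv2.contourArea)
r=cv2.minAreaRect(ct); print(r); pts=cv2.boxPoints(r)
W=np.array([onz('top',p,0.06) for p in pts]); print(W, W.mean(0)); print(np.linalg.norm(np.diff(W,axis=0),axis=1))
for i in range(2):
    d=W[i+1]-W[i]; print(np.degrees(np.arctan2(d[1],d[0])))
E
```

```text
['PlanningError', 'camera', 'camera_info', 'close_job', 'pinpoint', 'read_state', 'recognise', 'silhouettes', 'tip_reach']
knob [0.56679594 0.20157238 0.08355813] 0.006811496946552489
seat [ 0.58734967 -0.23578044  0.11716219] 0.0006008370507712301
stand [ 0.56891057 -0.22348525  0.0015344 ] 0.0023318307284323574
vA [ 0.51405739 -0.24859745  0.        ]
vB [0.46812348 0.15541304 0.        ]
fl [ 0.69868409 -0.22602317  0.        ]
hou [0.69487832 0.20328781 0.        ]
clamp [0.68205364 0.00244968 0.        ]
((187.9339599609375, 191.01885986328125), (42.5817756652832, 52.60909652709961), 74.05460357666016)
[[0.60433885 0.30192566 0.06      ]
 [0.65399655 0.14532173 0.06      ]
 [0.52628375 0.10355585 0.06      ]
 [0.47754982 0.25790674 0.06      ]] [0.56554224 0.2021775  0.06      ]
[0.1642884  0.1343687  0.16186165]
-72.40664709973285
-161.89071624434283
```

View pics/stand.png

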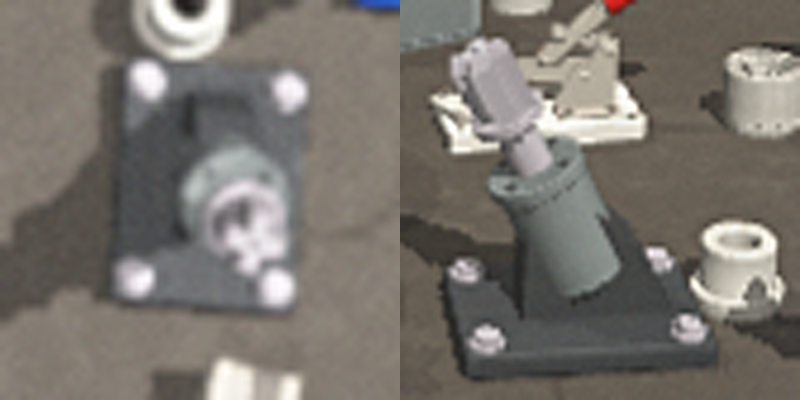

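```bash
cat > stub.py <<'E'
from h import *
b=[(317.2,164),(338.5,165.5),(315.3,193.6),(336.6,194.8)]
W=np.array([onz('top',p,0.018) for p in b]); 
if __name__=='__main__': print('bolts',W,W.mean(0))
xd=(W[0]+W[1]-W[2]-W[3]); yaw=np.arctan2(xd[1],xd[0]); yd=(W[0]+W[2]-W[1]-W[3]); yaw2=np.arctan2(-yd[0],yd[1])
def frame(yaw,th):
    z=np.array([-np.sin(np.radians(25))*np.cos(yaw),-np.sin(np.radians(25))*np.sin(yaw),np.cos(np.radians(25))])
    y=np.array([-np.sin(yaw),np.cos(yaw),0]); x=np.cross(y,z); B=np.c_[x,y,z]
    return B@R.from_euler('z',th,degrees=True).as_matrix()
def cross(r,w):
    h=w/2; return np.array([(r,-h),(r,h),(h,h),(h,r),(-h,r),(-h,h),(-r,h),(-r,-h),(-h,-h),(-h,-r),(h,-r),(h,-h)])
E
python3 - <<'E'
from stub import *
print(W.mean(0),np.degrees([yaw,yaw2]))
seat=np.array([.5873,-.2358,.118]); tip=None
def crop(n,c,h,S):
    im=cv2.imread(f'pics/{n}0.png'); M=np.array([[S,0,-S*(c[0]-h)],[0,S,-S*(c[1]-h)]],float)
    M[:,2]+=S*0.5-0.5
    return cv2.warpAffine(im,M,(int(2*h*S),int(2*h*S)),flags=cv2.INTER_CUBIC),M
out=[]
F=frame((yaw+yaw2)/2,0)
for n in ('top','side'):
    c=proj(n,seat+F[:,2]*.025)[0]
    im,M=crop(n,c,13,15.3)
    im2=im.copy()
    for th,col in ((0,(0,255,0)),):
        for zz,r in ((.0,.018),(.034,.014)):
            a=np.linspace(0,2*np.pi,60); P=np.c_[r*np.cos(a),r*np.sin(a),0*a+zz]@F.T+seat
            q=(proj(n,P)@M[:,:2].T+M[:,2]).astype(int); cv2.polylines(im2,[q],True,col,1)
    out.append(np.hstack([im,im2]))
cv2.imwrite('pics/tip.png',cv2.resize(np.vstack(out),(600,600)))
E
```

```text
[ 0.61937908 -0.23500285  0.018     ] [-3.49861356 -2.24970917]
```

View pics/tip.png

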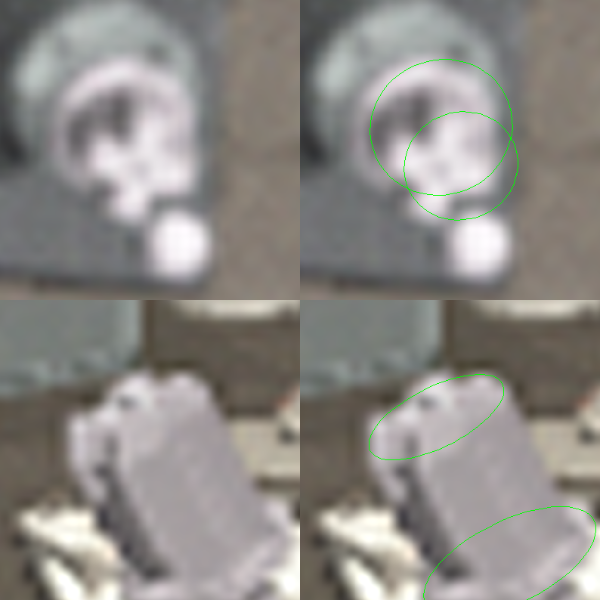

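```bash
cat > fit.py <<'E'
from stub import *
from scipy.optimize import minimize
def quads():
    Q=[]; z0=np.arange(0,.0291,.0058); rings=[(z,.014,.010) for z in z0[:-1]]+[(.029,.014,.010),(.034,.0122,.007)]
    for (a,ra,wa),(b,rb,wb) in zip(rings[:-1],rings[1:]):
        A,B=cross(ra,wa),cross(rb,wb)
        for i in range(12):
            j=(i+1)%12; Q.append((2+i,np.array([[*A[i],a],[*A[j],a],[*B[j],b],[*B[i],b]])))
    C=cross(.0122,.007); Q.append((1,np.c_[C,np.full(12,.034)]))
    t=np.linspace(0,2*np.pi,33); 
    for r,a,b,l in ((.018,-.006,0,15),(.010,-.032,-.006,16),(.0245,-.07,-.032,18)):
        c=np.c_[r*np.cos(t),r*np.sin(t)]
        n=max(1,int((b-a)/.006))
        for k in range(n):
            u,v=a+(b-a)*k/n,a+(b-a)*(k+1)/n
            for i in range(32): Q.append((l,np.array([[*c[i],u],[*c[i+1],u],[*c[i+1],v],[*c[i],v]])))
        if l!=16: Q.append((l-1,np.c_[c[:-1],np.full(32,b)]))
    return Q
QU=quads(); ALL=np.vstack([q for _,q in QU]); IX=np.cumsum([0]+[len(q) for _,q in QU])
S=6
def cover(n,seat,F,sh,roi):
    x0,y0,w,h=roi; P=ALL@F.T+seat; px=proj(n,P)+sh; o=cam(n)[2][:3,3]
    lab=np.zeros((h*S,w*S),np.uint8); px=((px-[x0,y0]+.5)*S-.5)
    it=[]
    for k,(l,q) in enumerate(QU):
        s=slice(IX[k],IX[k+1]); p=P[s]; c=p.mean(0); nrm=np.cross(p[1]-p[0],p[2]-p[0])
        if nrm@(o-c)<=0: continue
        it.append((-np.linalg.norm(o-c),l,px[s]))
    for _,l,q in sorted(it,key=lambda t:t[0]): cv2.fillPoly(lab,[np.round(q*16).astype(np.int32)],int(l),shift=4)
    return np.stack([cv2.resize((lab==l).astype(np.float32),(w,h),interpolation=cv2.INTER_AREA) for l in range(19)],-1),lab
def resid(n,im,seat,F,sh,roi,mask):
    C,_=cover(n,seat,F,sh,roi); C=cv2.GaussianBlur(C,(0,0),.5)[mask]; x0,y0,w,h=roi
    I=im[y0:y0+h,x0:x0+w][mask].astype(float); A=np.vstack([C,2*np.eye(19)*.3]); Ib=np.vstack([I,np.zeros((19,3))+.6*I.mean(0)])
    c=np.linalg.lstsq(A,Ib,rcond=None)[0]; return ((C@c-I)**2).mean()
E
cat > runfit.py <<'E'
from fit import *
ims={n:cv2.imread(f'pics/{n}0.png') for n in('top','side')}
seat0=np.array([.5873,-.2358,.118]); Y=(yaw+yaw2)/2; rois={}; masks={}
for n in ims:
    c=proj(n,seat0+frame(Y,0)[:,2]*.015)[0]; r=10 if n=='top' else 13
    rois[n]=(int(c[0])-r,int(c[1])-r,2*r+1,2*r+1); m=np.ones((2*r+1,)*2,bool)
    if n=='top': m[-5:,-8:]=0
    masks[n]=m
def f(p,which=('top','side')):
    F=frame(Y+np.radians(p[4] if len(p)>4 else 0),p[0]); s=seat0+np.array(p[1:4])*1e-3
    return sum(resid(n,ims[n],s,F,np.zeros(2),rois[n],masks[n]) for n in which)
for w in (('top','side'),('top',),('side',)):
    L=[]
    for th in range(-45,45,15):
        r=minimize(f,[th,0,0,0,0],args=(w,),method='Nelder-Mead',options=dict(initial_simplex=np.array([[th,0,0,0,0],[th+8,0,0,0,0],[th,3,0,0,0],[th,0,3,0,0],[th,0,0,2,0],[th,0,0,0,4]],float),maxfev=150))
        L.append((r.fun,np.round(r.x,1)))
    L.sort(key=lambda t:t[0]); print(w); [print(round(a,1),b.tolist()) for a,b in L]
E
time python3 runfit.py
```

```text
Traceback (most recent call last):
  File "runfit.py", line 15, in <module>
    r=minimize(f,[th,0,0,0,0],args=(w,),method='Nelder-Mead',options=dict(initial_simplex=np.array([[th,0,0,0,0],[th+8,0,0,0,0],[th,3,0,0,0],[th,0,3,0,0],[th,0,0,2,0],[th,0,0,0,4]],float),maxfev=150))
  File "runfit.py", line 11, in f
    return sum(resid(n,ims[n],s,F,np.zeros(2),rois[n],masks[n]) for n in which)
  File "runfit.py", line 11, in <genexpr>
    return sum(resid(n,ims[n],s,F,np.zeros(2),rois[n],masks[n]) for n in which)
               ~~~~~^^^^^^^^^^^^^^^^^^^^^^^^^^^^^^^^^^^^^^^^^^^
  File "fit.py", line 32, in resid
    C,_=cover(n,seat,F,sh,roi); C=cv2.GaussianBlur(C,(0,0),.5)[mask]; x0,y0,w,h=roi
        ~~~~~^^^^^^^^^^^^^^^^^
  File "fit.py", line 22, in cover
    x0,y0,w,h=roi; P=ALL@F.T+seat; px=proj(n,P)+sh; o=cam(n)[2][:3,3]
                                                      ~~~^^^
  File "h.py", line 5, in cam
    i=camera_info(n); K=np.array([[i['fx'],0,i['cx']],[0,i['fy'],i['cy']],[0,0,1]]); return K,np.array(i['dist_coeffs'],float),np.array(i['extrinsics'])
ValueError: time passes only in moves, steps and waits

real	0m56.623s
user	3m39.659s
sys	0m0.243s
```

```bash
sed -i 's/^def cam(n)/import functools\n@functools.cache\ndef cam(n)/' h.py; export OMP_NUM_THREADS=2; time timeout 500 python3 runfit.py; python3 -c "
from h import *
print(read_state()['time'])"
```

```text
('top', 'side')
2284.1 [-7.4, 0.4, 4.4, -0.8, -1.9]
2286.7 [-8.4, 0.1, 4.4, -0.7, -1.8]
2288.2 [-4.0, 0.2, 4.7, -0.4, -1.8]
2293.8 [0.8, 0.0, 4.2, -0.3, -6.5]
2464.0 [-45.8, -0.7, 0.7, -0.9, 3.7]
2464.6 [44.1, -0.6, 0.4, -0.8, 3.4]
('top',)
385.1 [-3.7, 0.7, 3.6, -5.2, -4.4]
387.5 [-7.6, -0.0, 4.2, -2.0, -2.3]
389.5 [-3.5, -0.5, 4.8, 2.5, -3.6]
390.4 [-6.9, -0.2, 5.1, 0.8, -1.2]
516.0 [38.1, -3.0, 2.1, -1.0, 0.4]
562.6 [-44.4, -0.3, 1.0, -2.3, 4.3]
('side',)
1868.2 [-21.7, 1.2, -2.5, 1.9, 1.5]
1873.8 [-16.1, 0.8, -0.1, 1.3, 2.6]
1884.6 [-3.2, 0.6, 0.1, 1.3, -0.2]
1886.3 [35.4, 0.2, -3.9, 1.5, 3.1]
1892.8 [22.8, 2.1, -0.8, 1.5, 2.0]
1893.2 [-47.8, 0.2, -0.7, 0.1, 2.8]
1.05
real	2m5.169s
user	3m37.429s
sys	0m0.128s
```

```bash
cat > run2.py <<'E'
from fit import *
ims={n:cv2.imread(f'pics/{n}0.png') for n in('top','side')}
seat0=np.array([.5873,-.2325,.118]); Y=(yaw+yaw2)/2; rois={}; masks={}
for n in ims:
    c=proj(n,seat0+frame(Y,0)[:,2]*.017)[0]; r=10 if n=='top' else 12
    rois[n]=(int(c[0])-r,int(c[1])-r,2*r+1,2*r+1)
    C,_=cover(n,seat0,frame(Y,-7),np.zeros(2),rois[n]); m=C[...,1:16].sum(-1)>.3
    m=cv2.dilate(m.astype(np.uint8),np.ones((3,3)))>0
    if n=='top': m[-4:,-8:]=0
    masks[n]=m
def f(p,which,th):
    F=frame(Y+np.radians(p[2]),th)
    return sum(resid(n,ims[n],seat0,F,np.array(p[:2]),rois[n],masks[n]) for n in which)+3*p[2]**2
best={}
for w in (('top',),('side',)):
    for th in range(-45,45,6):
        r=minimize(f,[0,0,0],args=(w,th),method='Nelder-Mead',options=dict(initial_simplex=np.array([[0,0,0],[.8,0,0],[0,.8,0],[0,0,3]],float),maxfev=50))
        print(w,th,round(r.fun,1),np.round(r.x,2).tolist())
        if w not in best or r.fun<best[w][0]: best[w]=(r.fun,th,r.x)
out=[]
for n in ims:
    _,th,x=best[(n,)]; x0,y0,w,h=rois[n]; z=400//w; row=[]
    for t in (None,th,-10 if n=='side' else -7):
        im=cv2.resize(ims[n][y0:y0+h,x0:x0+w],None,fx=z,fy=z,interpolation=cv2.INTER_CUBIC)
        if t is not None:
            lab=cover(n,seat0,frame(Y+np.radians(x[2]),t),x[:2],rois[n])[1]; lab=cv2.resize(lab,im.shape[1::-1],interpolation=cv2.INTER_NEAREST)
            e=(cv2.morphologyEx(lab,cv2.MORPH_GRADIENT,np.ones((2,2)))>0); im[e]=(0,255,0)
        row.append(cv2.resize(im,(266,266)))
    out.append(np.hstack(row))
cv2.imwrite('pics/fit2.png',np.vstack(out))
E
timeout 500 python3 run2.py
```

```text
('top',) -45 551.6 [0.67, 0.88, 0.88]
('top',) -39 582.2 [0.92, 0.26, 0.51]
('top',) -33 563.1 [-0.02, 0.69, 0.38]
('top',) -27 490.3 [-0.26, 0.44, -0.26]
('top',) -21 416.4 [-0.43, 0.16, 1.57]
('top',) -15 337.3 [-0.61, 0.16, 0.44]
('top',) -9 289.2 [-0.59, 0.07, -0.53]
('top',) -3 312.3 [-0.57, -0.03, -0.88]
('top',) 3 371.9 [-0.27, -0.08, -4.23]
('top',) 9 474.9 [-0.1, -0.16, -3.74]
('top',) 15 528.5 [-0.22, -0.79, -1.33]
('top',) 21 619.5 [-0.32, 1.52, -0.22]
('top',) 27 569.7 [-0.15, 1.49, -1.92]
('top',) 33 548.3 [0.09, 1.51, 0.03]
('top',) 39 526.8 [0.35, 1.25, -0.63]
('side',) -45 1061.3 [0.1, 0.72, 0.03]
('side',) -39 1079.0 [-0.08, 0.98, -0.69]
('side',) -33 1082.2 [1.63, 0.15, 1.21]
('side',) -27 1037.9 [1.4, 0.21, 0.35]
('side',) -21 1026.7 [0.99, 0.16, 0.55]
('side',) -15 1017.0 [0.41, -0.09, 0.63]
('side',) -9 1009.5 [0.16, -0.12, -0.35]
('side',) -3 1024.3 [0.04, 0.03, 0.02]
('side',) 3 1048.9 [0.16, -0.1, 0.11]
('side',) 9 1090.6 [0.03, 0.02, -0.8]
('side',) 15 1068.2 [1.6, -0.3, 1.18]
('side',) 21 1059.3 [1.49, -0.27, 0.33]
('side',) 27 1054.7 [1.28, -0.18, 0.64]
('side',) 33 1064.9 [1.25, -0.05, -0.42]
('side',) 39 1067.1 [0.56, 0.07, 0.28]
```

View pics/fit2.png

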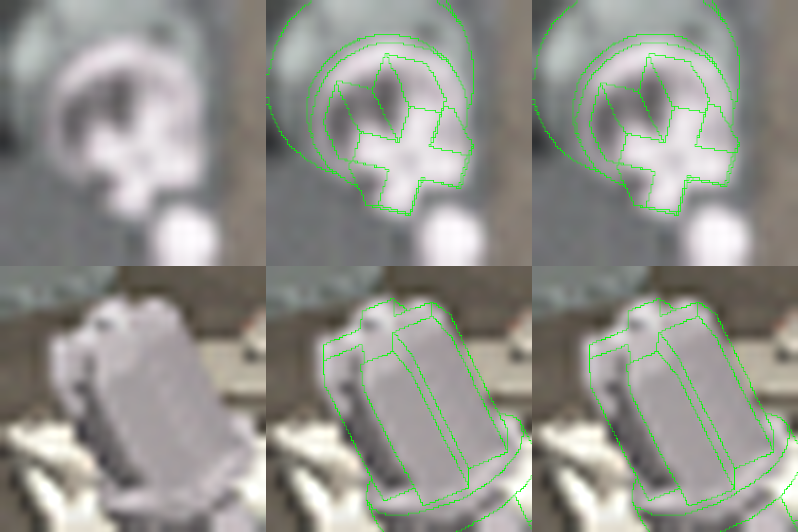

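```bash
cat >> h.py <<'E'
def goto(P,yawdeg=None):
    s=read_state(); Rm=R.from_quat(s['eef_rot']).as_matrix(); d=Rm.T@(np.array(P)-s['ee_pos'])
    y=np.degrees(np.arctan2(Rm[1,0],Rm[0,0])); t=0
    if yawdeg is not None: t=-((yawdeg-y+90)%180-90)
    print('t',round(s['time'],2),'tcp',np.round(s['ee_pos'],4),'yaw',round(y,2),'tilt',np.round(Rm[:2,2],3),'w',round(s['width'],4),'F',np.round(s['ft_force'],1),'-> units',np.round(d/.03,2),'turn5',round(t/5,2),'q7',np.round(s['joint_positions'],2))
E
python3 - <<'E'
from stub import *
s0=np.array([.5873,-.2325,.118])
P,e=tri(proj('side',s0)[0]+[.16,-.12],proj('top',s0)[0]+[-.59,.07]); print('seat',P,e)
for n,c in (('top',(187,188)),('side',(256,177))):
    im=cv2.imread(f'pics/{n}0.png')[c[1]-10:c[1]+11,c[0]-10:c[0]+11].max(-1); m=im<60
    ys,xs=np.nonzero(m); q=(xs.mean()+c[0]-10,ys.mean()+c[1]-10); print(n,q,m.sum(),(xs.min()+c[0]-10,xs.max()+c[0]-10,ys.min()+c[1]-10,ys.max()+c[1]-10)); 
    globals()[n]=q
print('knob',tri(side,top),onz('top',top,.083))
for n in('top','side'): print(n,[ (np.round(d['box'],1).tolist(),d['conf']) for d in recognise('lid_knob',n)])
print('proj expected knob',proj('top',[.5665,.2020,.078]),proj('side',[.5665,.2020,.078]))
goto([.5665,.2020,.15],None)
E
```

```text
seat [ 0.58756841 -0.23092787  0.11749106] 0.0008786339744539557
top (np.float64(186.4255319148936), np.float64(190.04255319148936)) 47 (np.int64(183), np.int64(190), np.int64(187), np.int64(193))
side (np.float64(256.5), np.float64(179.2)) 70 (np.int64(253), np.int64(260), np.int64(175), np.int64(184))
knob (array([0.56537086, 0.20382381, 0.07567197]), np.float64(0.001041194774254077)) [0.56491443 0.2023459  0.083     ]
top [([189.2, 190.9, 60.9, 51.1], 0.83)]
side [([258.0, 186.6, 54.3, 20.6], 0.9)]
proj expected knob [[186.87336695 189.75636011]] [[257.06666907 178.64730484]]
t 1.15 tcp [0.1762 0.5997 0.2366] yaw 73.63 tilt [-0.  0.] w 0.0866 F [0.1 0.6 0.2] -> units [-9.05 16.22  2.88] turn5 0.0 q7 [-1.31  0.33 -0.06  1.46  0.02  1.35 -0.09]
```

Call:
{"api": "carry_out", "payload": {"rows": [[-0.3,-0.54,0.96,0,0],[-0.3,-0.54,0.96,0,0],[-0.3,-0.54,0.96,0,0],[-0.3,-0.54,0.96,0,0],[-0.3,-0.54,0.96,0,0],[-0.3,-0.54,0.96,0,0],[-0.3,-0.54,0.96,0,0],[-0.3,-0.54,0.96,0,0],[-0.3,-0.54,0.96,0,0],[-0.3,-0.54,0.96,0,0],[-0.3,-0.54,0.96,0,0],[-0.3,-0.54,0.96,0,0],[-0.3,-0.54,0.96,0,0],[-0.3,-0.54,0.96,0,0],[-0.3,-0.54,0.96,0,0],[-0.3,-0.54,0.96,0,0]], "force": 25}}

```text
time: 2.48
ee_pos: [0.5557, 0.212, 0.236]
eef_rot: [0.796, 0.606, 0.002, -0.003]
ft_force: [0.1, 0.5, -0.3]
width: 0.0565
```

```bash
python3 -c "
from h import *
goto([.5655,.2030,.080],73.6)"
```

```text
t 2.48 tcp [0.5557 0.212  0.236 ] yaw 74.57 tilt [-0.001  0.006] w 0.0565 F [ 0.1  0.5 -0.3] -> units [-0.23  0.41  5.2 ] turn5 0.19 q7 [-0.67  0.26  0.28  1.56 -0.08  1.32  0.92]
```

Call:
{"api": "carry_out", "payload": {"rows": [[-0.3,-0.12,0.2,0.9,0.2],[-0.3,-0.11,0.2,0.9,0],[-0.3,0,0,0.9,0],[-0.3,0,0,0.9,0],[-0.3,0,0,0.9,0],[-0.3,0,0,0.4,0],[-0.3,0,0,0.2,0],[-0.3,0,0,0,0]]}}

```text
time: 3.15
ee_pos: [0.5743, 0.1914, 0.0786]
eef_rot: [0.806, 0.592, 0.004, 0.0]
ft_force: [-1.6, -0.8, 0.2]
width: 0.0562
```

```bash
python3 -c "
from h import *
goto([.5655,.2030,.080],73.6)"
```

```text
t 3.15 tcp [0.5743 0.1914 0.0786] yaw 72.66 tilt [0.007 0.004] w 0.0562 F [-1.6 -0.8  0.2] -> units [ 0.28 -0.39 -0.05] turn5 -0.19 q7 [-0.62  0.42  0.28  1.71 -0.13  1.02  0.97]
```

Call:
{"api": "carry_out", "payload": {"rows": [[-0.3,0.28,-0.39,-0.02,0],[-0.3,0,0,0,0],[-0.3,0,0,0,0]]}}

```text
time: 3.4
ee_pos: [0.5667, 0.2029, 0.0812]
eef_rot: [0.806, 0.592, 0.005, 0.001]
ft_force: [0.5, -0.7, 0.3]
width: 0.0564
```

```bash
python3 -c "
from h import *
goto([.5655,.2030,.080],73.6)"
```

```text
t 3.4 tcp [0.5667 0.2029 0.0812] yaw 72.63 tilt [0.009 0.005] w 0.0564 F [ 0.5 -0.7  0.3] -> units [-0.01 -0.04  0.04] turn5 -0.19 q7 [-0.64  0.41  0.27  1.72 -0.13  1.02  0.94]
```

Call:
{"api": "carry_out", "payload": {"rows": [[1,0,0,0,0],[1,0,0,0,0],[1,0,0,0,0],[1,0,0,0,0],[1,0,0,0,0],[1,0,0,-0.3,0],[1,0,0,-0.6,0],[1,0,0,-0.8,0],[1,0,0,-0.6,0],[1,0,0,0,0],[1,0,0,0,0]], "force": 30}}

```text
time: 4.32
ee_pos: [0.5671, 0.1999, 0.1563]
eef_rot: [0.806, 0.591, 0.005, 0.001]
ft_force: [0.0, 0.9, -2.8]
width: 0.0271
```

```bash
python3 - <<'E'
from h import *
goto([.43,0,.16],54.7)
im=camera('top'); cv2.imwrite('pics/top1.png',im)
print([(np.round(d['xy'],1),d['conf']) for d in pinpoint('coupling_center','top')],[(np.round(d['xy'],1),d['conf']) for d in pinpoint('lid_knob','top')])
E
```

```text
t 4.32 tcp [0.5671 0.1999 0.1563] yaw 72.51 tilt [0.01  0.004] w 0.0271 F [ 0.   0.9 -2.8] -> units [-7.73 -2.35 -0.2 ] turn5 3.56 q7 [-0.65  0.33  0.29  1.65 -0.1   1.16  0.93]
[] []
```

Call:
{"api": "carry_out", "payload": {"rows": [[1,-0.77,-0.23,0,0],[1,-0.77,-0.23,0,0],[1,-0.77,-0.23,0,0],[1,-0.77,-0.23,0,0],[1,-0.77,-0.23,0,0],[1,-0.77,-0.23,0,0],[1,-0.77,-0.23,0,0],[1,-0.77,-0.23,0,0],[1,-0.5,-0.2,0,0],[1,0,0,0,0.9],[1,0,0,0,0.9],[1,0,0,0,0.9],[1,0,0,0,0.7],[1,0,0,0,0],[1,0,0,0,0]]}}

```text
time: 5.72
ee_pos: [0.4318, 0.0178, 0.1373]
eef_rot: [0.887, 0.461, -0.008, -0.002]
ft_force: [0.1, 0.2, -2.0]
width: 0.0274
```

```bash
python3 - <<'E'
from h import *
goto([.43,0,.045],54.7)
im=camera('top'); cv2.imwrite('pics/top2.png',im);
c=cv2.resize(im[150:230,150:290],(800,457),interpolation=cv2.INTER_CUBIC); cv2.imwrite('pics/top2c.png',c)
for d in silhouettes('box_lid','top')[:1]:
    ct=max(cv2.findContours(d['mask'].astype(np.uint8),0,1)[0],key=cv2.contourArea); pts=cv2.boxPoints(cv2.minAreaRect(ct)); W=np.array([onz('top',p,.137) for p in pts]); print(W,W.mean(0),d['conf'])
E
```

```text
t 5.72 tcp [0.4318 0.0178 0.1373] yaw 54.89 tilt [-0.017 -0.004] w 0.0274 F [ 0.1  0.2 -2. ] -> units [-0.48  0.33  3.08] turn5 0.04 q7 [-0.52 -0.01  0.38  2.07  0.01  1.1   0.81]
[[ 0.49371555 -0.02655681  0.137     ]
 [ 0.49460496 -0.06097288  0.137     ]
 [ 0.42334855 -0.06249118  0.137     ]
 [ 0.42243899 -0.02835246  0.137     ]] [ 0.45852701 -0.04459333  0.137     ] 0.72
```

View pics/top2c.png

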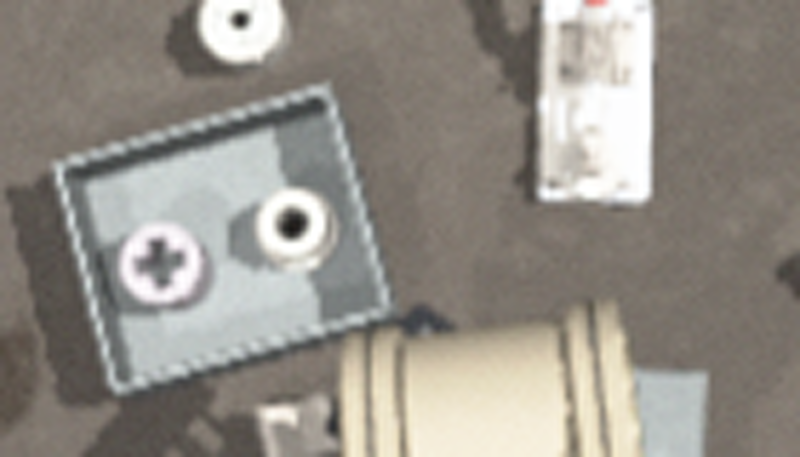

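Call:
{"api": "carry_out", "payload": {"rows": [[1,-0.48,0.33,0,0],[1,0,0,0.6,0],[1,0,0,0.9,0],[1,0,0,0.9,0],[1,0,0,0.5,0],[1,0,0,0,0],[1,0,0,0,0]]}}

```text
time: 6.4
ee_pos: [0.4319, -0.0002, 0.0481]
eef_rot: [0.884, 0.467, -0.007, -0.001]
ft_force: [0.1, 0.2, -1.9]
width: 0.027
```

```bash
cat > gro.py <<'E'
from h import *
from scipy.optimize import minimize
def fitc(im,P0,ztop,axis=None,R0=.022):
    """coupling seen from top, upright: returns xy of top centre, groove angle deg"""
    c=proj('top',[*P0[:2],ztop])[0]; r=9; x0,y0=int(c[0])-r,int(c[1])-r; w=2*r+1; S=8
    I=im[y0:y0+w,x0:x0+w].astype(float); t=np.linspace(0,2*np.pi,60)
    def mk(p):
        o=np.array([P0[0]+p[0]*1e-3,P0[1]+p[1]*1e-3,ztop]); L=np.zeros((w*S,w*S),np.uint8)
        def dr(xy,l,dz=0):
            q=proj('top',np.c_[xy,np.full(len(xy),dz)]+o); q=(q-[x0,y0]+.5)*S-.5; cv2.fillPoly(L,[np.round(q*16).astype(np.int32)],l,shift=4)
        a=np.radians(p[2]); M=np.array([[np.cos(a),np.sin(a)],[-np.sin(a),np.cos(a)]]); R_=.015;h=.006
        ci=np.c_[np.cos(t),np.sin(t)]*R0
        dr(np.vstack([ci]),1,-.044)
        dr(ci,2); dr(np.array([(R_,-h),(R_,h),(h,h),(h,R_),(-h,R_),(-h,h),(-R_,h),(-R_,-h),(-h,-h),(-h,-R_),(h,-R_),(h,-h)])@M,3)
        return L
    def f(p):
        L=mk(p); C=cv2.GaussianBlur(np.stack([cv2.resize((L==l).astype(np.float32),(w,w),interpolation=cv2.INTER_AREA) for l in range(4)],-1),(0,0),.5)
        m=C[...,1:].sum(-1)>.3; A=C[m]; J=I[m]; k=np.linalg.lstsq(A,J,rcond=None)[0]; return ((A@k-J)**2).mean()
    res=[]
    for a in range(-45,45,10):
        s=minimize(f,[0,0,a],method='Nelder-Mead',options=dict(initial_simplex=[[0,0,a],[3,0,a],[0,3,a],[0,0,a+8]],maxfev=80)); res.append((round(s.fun,1),P0[0]+s.x[0]*1e-3,P0[1]+s.x[1]*1e-3,s.x[2]))
    res.sort(); return res[:4]
E
python3 - <<'E'
from gro import *
goto([.43,0,.034],54.7)
P=onz('top',(178.4,196.2),.048); print(P)
for r in fitc(cv2.imread('pics/top2.png'),P,.048): print(np.round(r,4))
print('bush',onz('top',(150+293/5.714,150+225/5.714),.038))
cs=[(55,168),(328,88),(390,303),(115,390)]; W=np.array([onz('top',(150+a/5.714,150+b/5.714),.056) for a,b in cs]); print(W,W.mean(0),[np.degrees(np.arctan2(*(W[i+1]-W[i])[[1,0]])) for i in range(3)])
E
```

```text
t 6.4 tcp [ 4.319e-01 -2.000e-04  4.810e-02] yaw 55.66 tilt [-0.013 -0.004] w 0.027 F [ 0.1  0.2 -1.9] -> units [-0.03 -0.05  0.47] turn5 0.19 q7 [-0.49  0.13  0.4   2.16 -0.06  0.88  0.92]
[0.54951522 0.23351048 0.048     ]
[2.55200e+02 5.51600e-01 2.36300e-01 1.18697e+01]
[2.55500e+02 5.51600e-01 2.36300e-01 1.19295e+01]
[2.57300e+02 5.51600e-01 2.36500e-01 1.12847e+01]
[2.57700e+02 5.51800e-01 2.36300e-01 1.18835e+01]
bush [0.5742292  0.16418774 0.038     ]
[[0.60004408 0.29376758 0.056     ]
 [0.64817301 0.14553131 0.056     ]
 [0.53045609 0.10669779 0.056     ]
 [0.4793505  0.25386037 0.056     ]] [0.56450592 0.19996426 0.056     ] [np.float64(-72.01256986477678), np.float64(-161.7428433385693), np.float64(109.15073594095881)]
```

Call:
{"api": "carry_out", "payload": {"rows": [[1,0,0,0.35,0],[1,0,0,0.15,0],[1,0,0,0.06,0],[1,0,0,0,0]]}}

```text
time: 6.73
ee_pos: [0.4337, -0.0004, 0.0354]
eef_rot: [0.884, 0.468, -0.006, -0.002]
ft_force: [0.8, 0.2, -1.7]
width: 0.0274
```

Call:
{"api": "carry_out", "payload": {"rows": [[1,0,0,0.1,0],[1,0,0,0.06,0],[1,0,0,0,0],[1,0,0,0,0]]}}

```text
time: 7.07
ee_pos: [0.436, -0.0004, 0.0352]
eef_rot: [0.884, 0.468, -0.004, -0.002]
ft_force: [0.2, 0.9, -1.9]
width: 0.0272
```

Call:
{"api": "carry_out", "payload": {"rows": [[1,-0.03,-0.05,0.25,0],[1,0,0,0,0]]}}

```text
time: 7.23
ee_pos: [0.4378, -0.0007, 0.0304]
eef_rot: [0.884, 0.468, -0.0, -0.001]
ft_force: [-0.5, 0.9, -1.5]
width: 0.027
```

```bash
python3 -c "
from h import *
goto([.43,0,.030],54.7)"
```

```text
t 7.23 tcp [ 0.4378 -0.0007  0.0304] yaw 55.82 tilt [-0.001  0.001] w 0.027 F [-0.5  0.9 -1.5] -> units [-0.13 -0.23  0.01] turn5 0.22 q7 [-0.48  0.17  0.4   2.17 -0.09  0.82  0.96]
```

Call:
{"api": "carry_out", "payload": {"rows": [[0,0,0,0,0],[0,0,0,0,0],[0,0,0,0,0],[0,0,0,-0.3,0],[0,0,0,-0.8,0],[0,0,0,-0.9,0],[0,0,0,-0.9,0],[0,0,0,-0.9,0],[0,0,0,0,0]]}}

```text
time: 7.98
ee_pos: [0.4367, -0.001, 0.15]
eef_rot: [0.884, 0.468, -0.002, -0.0]
ft_force: [0.3, 0.1, 0.5]
width: 0.0433
```

```bash
python3 - <<'E'
from h import *
goto([.5516,.2363,.16],20.4)
camera('top');camera('side')
print([(n,np.round(d['xy'],1),d['conf']) for n in('top','side') for d in pinpoint('lid_knob',n)], proj('top',[.437,0,.027]),proj('side',[.437,0,.027]))
E
```

```text
t 7.98 tcp [ 0.4367 -0.001   0.15  ] yaw 55.85 tilt [-0.003 -0.001] w 0.0433 F [0.3 0.1 0.5] -> units [ 8.7  -1.27 -0.35] turn5 7.09 q7 [-0.51 -0.03  0.4   2.06  0.01  1.11  0.86]
[('side', array([219.1, 222.5]), 0.96), ('side', array([297.7, 196.2]), 0.35)] [[252.06243166 234.52638203]] [[221.00234345 221.18413083]]
```

Call:
{"api": "carry_out", "payload": {"rows": [[-0.45,0.9,-0.13,0,0],[-0.45,0.9,-0.13,0,0],[-0.45,0.9,-0.13,0,0],[-0.45,0.9,-0.13,0,0],[-0.45,0.9,-0.13,0,0],[-0.45,0.9,-0.13,0,0],[-0.45,0.9,-0.13,0,0],[-0.45,0.9,-0.13,0,0],[-0.45,0.8,-0.13,0,0],[-0.45,0,0,0,0],[-0.45,0,0,0,0.9],[-0.45,0,0,0,0.9],[-0.45,0,0,0,0.9],[-0.45,0,0,0,0.9],[-0.45,0,0,0,0.9],[-0.45,0,0,0,0.9],[-0.45,0,0,0,0.9],[-0.45,0,0,0,0],[-0.45,0,0,0,0]]}}

```text
time: 9.77
ee_pos: [0.5291, 0.2192, 0.1106]
eef_rot: [0.98, 0.197, -0.029, 0.008]
ft_force: [-0.0, -0.1, -0.6]
width: 0.0627
```

```bash
python3 - <<'E'
from h import *
goto([.5516,.2363,.036],20.4)
E
```

```text
t 9.77 tcp [0.5291 0.2192 0.1106] yaw 22.78 tilt [-0.054 -0.027] w 0.0627 F [-0.  -0.1 -0.6] -> units [ 1.06 -0.24  2.42] turn5 0.48 q7 [-0.76  0.37  0.36  1.71 -0.14  1.14  0.03]
```

Call:
{"api": "carry_out", "payload": {"rows": [[-0.45,0,0,-0.8,0],[-0.45,0,0,-0.8,0],[-0.45,0,0,0,0],[-0.45,0,0,0,0]]}}

```text
time: 10.1
ee_pos: [0.5295, 0.2186, 0.156]
eef_rot: [0.979, 0.202, -0.033, 0.009]
ft_force: [0.1, -0.2, 0.0]
width: 0.0632
```

```bash
python3 - <<'E'
from h import *
goto([.5516,.2363,.036],20.4)
E
```

```text
t 10.1 tcp [0.5295 0.2186 0.156 ] yaw 23.35 tilt [-0.061 -0.032] w 0.0632 F [ 0.1 -0.2  0. ] -> units [ 1.18 -0.27  3.93] turn5 0.59 q7 [-0.77  0.33  0.36  1.66 -0.12  1.24  0.03]
```

Call:
{"api": "carry_out", "payload": {"rows": [[-0.45,0,0,0,-0.9],[-0.45,0,0,0,-0.9],[-0.45,0,0,0,-0.9],[-0.45,0,0,0,-0.9],[-0.45,0,0,0,0],[-0.45,0,0,0,0]]}}

```text
time: 10.6
ee_pos: [0.5274, 0.2171, 0.1507]
eef_rot: [0.931, 0.363, -0.037, 0.004]
ft_force: [0.2, 0.0, 0.0]
width: 0.0631
```

```bash
python3 - <<'E'
from h import *
goto([.5516,.2363,.036],20.4)
E
```

```text
t 10.6 tcp [0.5274 0.2171 0.1507] yaw 42.63 tilt [-0.066 -0.035] w 0.0631 F [0.2 0.  0. ] -> units [1.3  0.15 3.74] turn5 4.45 q7 [-0.73  0.33  0.31  1.67 -0.1   1.23  0.35]
```

Call:
{"api": "carry_out", "payload": {"rows": [[-0.45,0.35,0.04,0,0.5],[-0.45,0.35,0.04,0,0.5],[-0.45,0.35,0.04,0,0.5],[-0.45,0.35,0.04,0,0.5],[-0.45,0,0,0,0.5],[-0.45,0,0,0,0.5],[-0.45,0,0,0,0.5],[-0.45,0,0,0,0.5],[-0.45,0,0,0,0.3],[-0.45,0,0,0,0],[-0.45,0,0,0,0]]}}

```text
time: 11.52
ee_pos: [0.5622, 0.2387, 0.1403]
eef_rot: [0.986, 0.163, -0.04, 0.014]
ft_force: [-0.1, -1.4, -0.7]
width: 0.063
```

```bash
python3 - <<'E'
from h import *
goto([.5516,.2363,.036],20.4)
E
```

```text
t 11.52 tcp [0.5622 0.2387 0.1403] yaw 18.73 tilt [-0.074 -0.04 ] w 0.063 F [-0.1 -1.4 -0.7] -> units [-0.07 -0.09  3.49] turn5 -0.33 q7 [-0.77  0.44  0.38  1.56 -0.16  1.26 -0.03]
```

Call:
{"api": "carry_out", "payload": {"rows": [[-0.45,0,0,0,0],[-0.45,0,0,0,0],[-0.45,0,0,0,0],[-0.45,0,0,0,0]]}}

```text
time: 11.85
ee_pos: [0.5618, 0.2385, 0.1397]
eef_rot: [0.986, 0.163, -0.04, 0.014]
ft_force: [-0.1, -0.1, 0.0]
width: 0.0629
```

Call:
{"api": "carry_out", "payload": {"rows": [[-0.45,0,0,-1,0],[-0.45,0,0,-1,0],[-0.45,0,0,-1,0],[-0.45,0,0,-1,0],[-0.45,0,0,-1,0],[-0.45,0,0,-1,0],[-0.45,0,0,0,0]]}}

```text
time: 12.43
ee_pos: [0.574, 0.2451, 0.325]
eef_rot: [0.986, 0.163, -0.043, 0.015]
ft_force: [0.5, -0.4, 1.5]
width: 0.0635
```

```bash
python3 - <<'E'
from h import *
goto([.5516,.2363,.036],20.4)
E
```

```text
t 12.43 tcp [0.574  0.2451 0.325 ] yaw 18.79 tilt [-0.079 -0.043] w 0.0635 F [ 0.5 -0.4  1.5] -> units [ 0.06 -0.11  9.67] turn5 -0.32 q7 [-0.76  0.39  0.41  1.25 -0.14  1.63 -0.05]
```

Call:
{"api": "carry_out", "payload": {"rows": [[-0.45,0,0,-1,0],[-0.45,0,0,-1,0],[-0.45,0,0,-1,0],[-0.45,0,0,-1,0],[-0.45,0,0,-0.7,0],[-0.45,0,0,-0.4,0],[-0.45,0,0,-0.3,0],[-0.45,0,0,-0.3,0]]}}

```text
time: 13.1
ee_pos: [0.5867, 0.2518, 0.5022]
eef_rot: [0.985, 0.164, -0.043, 0.015]
ft_force: [0.2, 0.0, 0.0]
width: 0.0633
```

```bash
python3 - <<'E'
from h import *
goto([.5516,.2363,.036],20.4)
E
```

```text
t 13.1 tcp [0.5867 0.2518 0.5022] yaw 18.87 tilt [-0.079 -0.043] w 0.0633 F [0.2 0.  0. ] -> units [ 0.12 -0.13 15.59] turn5 -0.31 q7 [-0.67  0.51  0.43  0.7  -0.21  2.05 -0.05]
```

Call:
{"api": "carry_out", "payload": {"rows": [[-0.45,0,0,-0.4,0],[-0.45,0,0,-0.4,0],[-0.45,0,0,-0.4,0],[-0.45,0,0,0,0]]}}

```text
time: 13.43
ee_pos: [0.5817, 0.2495, 0.5229]
eef_rot: [0.986, 0.164, -0.029, 0.011]
ft_force: [0.6, -0.2, 0.9]
width: 0.0632
```

```bash
python3 - <<'E'
from h import *
goto([.5516,.2363,.036],20.4)
E
```

```text
t 13.43 tcp [0.5817 0.2495 0.5229] yaw 18.92 tilt [-0.054 -0.032] w 0.0632 F [ 0.6 -0.2  0.9] -> units [-0.09 -0.11 16.27] turn5 -0.3 q7 [-0.63  0.49  0.32  0.68 -0.15  2.06 -0.07]
```

Call:
{"api": "carry_out", "payload": {"rows": [[-0.45,0,0,-0.5,0],[-0.45,0,0,-0.5,0],[-0.45,0,0,-0.5,0],[-0.45,0,0,-0.5,0],[-0.45,0,0,0,0]]}}

```text
time: 13.85
ee_pos: [0.5683, 0.2436, 0.5532]
eef_rot: [0.986, 0.164, -0.007, 0.006]
ft_force: [-1.1, 0.3, 0.4]
width: 0.0631
```

```bash
python3 - <<'E'
from h import *
goto([.5516,.2363,.036],20.4)
E
```

```text
t 13.85 tcp [0.5683 0.2436 0.5532] yaw 18.9 tilt [-0.011 -0.014] w 0.0631 F [-1.1  0.3  0.4] -> units [-0.35 -0.11 17.25] turn5 -0.3 q7 [-0.65  0.43  0.34  0.68 -0.15  2.06 -0.07]
```

Call:
{"api": "carry_out", "payload": {"rows": [[-0.45,0,0,0.6,0],[-0.45,0,0,1,0],[-0.45,0,0,1,0],[-0.45,0,0,1,0],[-0.45,0,0,1,0],[-0.45,0,0,1,0],[-0.45,0,0,1,0],[-0.45,0,0,1,0],[-0.45,0,0,1,0],[-0.45,0,0,1,0],[-0.45,0,0,1,0],[-0.45,0,0,1,0],[-0.45,0,0,1,0],[-0.45,0,0,0.7,0],[-0.45,0,0,0,0],[-0.45,0,0,0,0]]}}

```text
time: 15.18
ee_pos: [0.5618, 0.237, 0.1392]
eef_rot: [0.986, 0.165, -0.002, 0.005]
ft_force: [0.6, 1.4, 0.7]
width: 0.0627
```

```bash
python3 - <<'E'
from h import *
goto([.5516,.2363,.030],20.4)
E
```

```text
t 15.18 tcp [0.5618 0.237  0.1392] yaw 18.97 tilt [-0.003 -0.01 ] w 0.0627 F [0.6 1.4 0.7] -> units [-0.3  -0.12  3.64] turn5 -0.29 q7 [-0.71  0.38  0.29  1.63 -0.11  1.16 -0.07]
```

Call:
{"api": "carry_out", "payload": {"rows": [[-0.45,-0.3,-0.12,0,0],[-0.45,0,0,0,0],[-0.45,0,0,0.6,0],[-0.45,0,0,0.6,0],[-0.45,0,0,0,0],[-0.45,0,0,0,0]]}}

```text
time: 15.68
ee_pos: [0.5548, 0.2401, 0.1128]
eef_rot: [0.986, 0.165, 0.004, 0.002]
ft_force: [-0.3, 0.6, 1.0]
width: 0.0631
```

```bash
python3 - <<'E'
from h import *
goto([.5516,.2363,.030],20.4)
E
```

```text
t 15.68 tcp [0.5548 0.2401 0.1128] yaw 19.02 tilt [ 0.009 -0.003] w 0.0631 F [-0.3  0.6  1. ] -> units [-0.16  0.07  2.76] turn5 -0.28 q7 [-0.71  0.38  0.28  1.68 -0.11  1.08 -0.07]
```

Call:
{"api": "carry_out", "payload": {"rows": [[-0.45,-0.1,0.06,0.6,0],[-0.45,-0.1,0.04,0.7,0],[-0.45,0,0,0.7,0],[-0.45,0,0,0.4,0],[-0.45,0,0,0,0],[-0.45,0,0,0,0]]}}

```text
time: 16.18
ee_pos: [0.5565, 0.2386, 0.05]
eef_rot: [0.986, 0.166, 0.011, -0.001]
ft_force: [-0.0, 0.6, 0.7]
width: 0.0629
```

```bash
python3 - <<'E'
from h import *
goto([.5516,.2363,.030],20.4)
E
```

```text
t 16.18 tcp [0.5565 0.2386 0.05  ] yaw 19.06 tilt [0.022 0.006] w 0.0629 F [-0.   0.6  0.7] -> units [-0.2   0.02  0.66] turn5 -0.27 q7 [-0.7   0.45  0.26  1.74 -0.13  0.95 -0.05]
```

Call:
{"api": "carry_out", "payload": {"rows": [[-0.45,-0.25,0.0,0.4,0],[-0.45,0,0,0.3,0],[-0.45,0,0,0,0],[-0.45,0,0,0,0]]}}

```text
time: 16.52
ee_pos: [0.5532, 0.2381, 0.0339]
eef_rot: [0.986, 0.166, 0.015, -0.002]
ft_force: [-0.6, -0.4, 0.5]
width: 0.0628
```

```bash
python3 - <<'E'
from h import *
goto([.5516,.2363,.030],20.4)
E
```

```text
t 16.52 tcp [0.5532 0.2381 0.0339] yaw 19.06 tilt [0.028 0.009] w 0.0628 F [-0.6 -0.4  0.5] -> units [-0.07  0.04  0.13] turn5 -0.27 q7 [-0.7   0.46  0.26  1.77 -0.14  0.9  -0.05]
```

Call:
{"api": "carry_out", "payload": {"rows": [[1,0,0,0,0],[1,0,0,0,0],[1,0,0,0,0],[1,0,0,0,0],[1,0,0,0,0],[1,0,0,-0.3,0],[1,0,0,-0.6,0],[1,0,0,-0.9,0],[1,0,0,-1,0],[1,0,0,-1,0],[1,0,0,-1,0],[1,0,0,-1,0],[1,0,0,-1,0],[1,0,0,0,0]], "force": 40}}

```text
time: 17.68
ee_pos: [0.5454, 0.2343, 0.2507]
eef_rot: [0.986, 0.165, 0.012, -0.001]
ft_force: [0.9, 0.9, -1.8]
width: 0.0429
```

```bash
python3 - <<'E'
from h import *
goto([.58,-.03,.25],20.4)
E
```

```text
t 17.68 tcp [0.5454 0.2343 0.2507] yaw 18.98 tilt [0.023 0.006] w 0.0429 F [ 0.9  0.9 -1.8] -> units [-1.77  8.71 -0.  ] turn5 -0.28 q7 [-0.74  0.24  0.3   1.57 -0.07  1.33 -0.1 ]
```

Call:
{"api": "carry_out", "payload": {"rows": [[1,-0.18,0.9,-0.6,0],[1,-0.18,0.9,-0.6,0],[1,-0.18,0.9,-0.6,0],[1,-0.18,0.9,-0.6,0],[1,-0.18,0.9,-0.6,0],[1,-0.18,0.9,-0.6,0],[1,-0.18,0.9,-0.6,0],[1,-0.18,0.9,-0.6,0],[1,-0.18,0.9,-0.6,0],[1,0,0.3,-0.8,0],[1,0,0,-0.8,0],[1,0,0,-0.5,0],[1,0,0,0,0]]}}

```text
time: 18.77
ee_pos: [0.5712, -0.0361, 0.4877]
eef_rot: [0.986, 0.164, 0.011, -0.001]
ft_force: [0.4, -0.6, -2.4]
width: 0.043
```

```bash
cat >> h.py <<'E'
from scipy.spatial.transform import Rotation
SEAT=np.array([.5876,-.2309,.118]); GREL=7.2
def shaft():
    from stub import frame
    return frame(np.radians(-3.2),-8.5)
def align(dist,grasp_off):
    """tool pose wanted for coupling lower end 'dist' above seat along axis; grasp_off: distance lower end -> TCP along the axis"""
    F=shaft(); s=read_state(); Rm=R.from_quat(s['eef_rot']).as_matrix()
    tgt=SEAT+F[:,2]*(dist+grasp_off)
    z=Rm[:,2]; zt=-F[:,2]; tl=np.degrees(np.arctan2(np.hypot(z[0],z[1]),-z[2])); taz=np.degrees(np.arctan2(z[1],z[0]))
    g=Rm@np.array([np.cos(np.radians(GREL)),np.sin(np.radians(GREL)),0]); gl=Rm.T@F[:,0]
    a=np.degrees(np.arctan2(gl[1],gl[0]))-GREL; a=(a+45)%90-45
    d=Rm.T@(tgt-s['ee_pos']); lo=s['ee_pos']+z*grasp_off; rel=F.T@(lo-SEAT)
    print('t',round(s['time'],2),'tcp',np.round(s['ee_pos'],4),'tilt %.1f az %.1f angErr %.1f'%(tl,taz,np.degrees(np.arccos(np.clip(z@zt,-1,1)))),'turn5 %.2f'%(a/5),'units',np.round(d/.03,2),'w',round(s['width'],4),'F',np.round(s['ft_force'],1),'low end in shaft mm',np.round(rel*1e3,1),'q',np.round(s['joint_positions'],2))
E
python3 - <<'E'
from h import *
align(.06,.030)
E
```

```text
t 18.77 tcp [ 0.5712 -0.0361  0.4877] tilt 1.3 az 15.4 angErr 23.8 turn5 4.80 units [-2.97  5.83  9.55] w 0.043 F [ 0.4 -0.6 -2.4] low end in shaft mm [ 89.5 209.3 319.1] q [-0.41  0.21  0.51  1.13 -0.11  1.81  0.39]
```

Call:
{"api": "carry_out", "payload": {"rows": [[1,0,0,-0.8,0],[1,0,0,-0.8,0],[1,0,0,-0.6,0],[1,0,0,-0.5,0],[1,0,0,-0.5,0],[1,0,0,-0.7,0],[1,0,0,-0.8,0],[1,0,0,-0.8,0],[1,0,0,-0.8,0],[1,0,0,-0.8,0],[1,0,0,-0.8,0],[1,0,0,0,0]]}}

```text
time: 19.77
ee_pos: [0.5373, -0.0366, 0.6428]
eef_rot: [0.985, 0.162, 0.059, 0.009]
ft_force: [-0.2, -0.7, -1.9]
width: 0.0434
```

```bash
python3 - <<'E'
from h import *
align(.06,.030)
E
```

```text
t 19.77 tcp [ 0.5373 -0.0366  0.6428] tilt 6.9 az 0.7 angErr 18.1 turn5 4.69 units [-3.35  5.65 14.71] w 0.0434 F [-0.2 -0.7 -1.9] low end in shaft mm [127.1 212.6 473. ] q [-0.33  0.22  0.47  0.77 -0.13  2.06  0.38]
```

Call:
{"api": "carry_out", "payload": {"rows": [[1,0.45,0.22,-0.8,0],[1,0.45,0.22,-0.8,0],[1,0.45,0.22,-0.8,0],[1,0.45,0.22,-0.8,0],[1,0.45,0.22,-0.8,0],[1,0.45,0.22,-0.8,0],[1,0.45,0.22,-0.8,0],[1,0.45,0.22,-0.8,0],[1,0,0,0,0]]}}

```text
time: 20.52
ee_pos: [0.5769, -0.0465, 0.7154]
eef_rot: [0.975, 0.16, 0.149, 0.031]
ft_force: [-1.2, -0.6, -2.8]
width: 0.0431
```

```bash
python3 - <<'E'
from h import *
align(.06,.030)
E
```

```text
t 20.52 tcp [ 0.5769 -0.0465  0.7154] tilt 17.5 az -2.5 angErr 7.5 turn5 4.63 units [-7.6   3.62 16.2 ] w 0.0431 F [-1.2 -0.6 -2.8] low end in shaft mm [199.9 215.6 520.6] q [-0.21  0.31  0.43  0.49 -0.19  2.06  0.39]
```

Call:
{"api": "carry_out", "payload": {"rows": [[1,0.45,0.22,-0.8,0],[1,0.45,0.22,-0.8,0],[1,0.45,0.22,-0.8,0],[1,0.45,0.22,-0.8,0],[1,0,0,0,0]]}}

```text
time: 20.93
ee_pos: [0.5782, -0.0496, 0.7529]
eef_rot: [0.968, 0.159, 0.191, 0.042]
ft_force: [-1.1, -0.1, -1.9]
width: 0.0432
```

```bash
python3 - <<'E'
from h import *
align(.10,.030)
E
```

```text
t 20.93 tcp [ 0.5782 -0.0496  0.7529] tilt 22.6 az -3.0 angErr 2.4 turn5 4.63 units [-9.39  2.74 15.46] w 0.0432 F [-1.1 -0.1 -1.9] low end in shaft mm [219.9 215.4 553.7] q [-0.19  0.32  0.46  0.39 -0.24  2.06  0.4 ]
```

Call:
{"api": "carry_out", "payload": {"rows": [[1,0.5,0.22,-0.9,0],[1,0,0,0,0.8],[1,0,0,0,0.8],[1,0,0,0,0.8],[1,0,0,0,0.8],[1,0,0,0,0.8],[1,0,0,0,0.6],[1,0,0,0,0]]}}

```text
time: 21.6
ee_pos: [0.5752, -0.0505, 0.7642]
eef_rot: [0.977, -0.047, 0.208, 0.002]
ft_force: [-0.7, -0.2, -1.8]
width: 0.0431
```

```bash
python3 - <<'E'
from h import *
align(.10,.030)
E
```

```text
t 21.6 tcp [ 0.5752 -0.0505  0.7642] tilt 24.0 az -3.3 angErr 1.0 turn5 -0.21 units [-7.89  6.3  15.66] w 0.0431 F [-0.7 -0.2 -1.8] low end in shaft mm [222.9 214.7 565.2] q [-0.19  0.32  0.48  0.36 -0.25  2.06 -0.02]
```

Excellent. Descend toward a point 100 mm above the seat.

Call:
{"api": "carry_out", "payload": {"rows": [[1,-0.4,0.33,0.8,0],[1,-0.4,0.33,0.8,0],[1,-0.4,0.33,0.8,0],[1,-0.4,0.33,0.8,0],[1,-0.4,0.33,0.8,0],[1,-0.4,0.33,0.8,0],[1,-0.4,0.33,0.8,0],[1,-0.4,0.33,0.8,0],[1,-0.4,0.33,0.8,0],[1,-0.4,0.33,0.8,0],[1,-0.4,0.33,0.8,0],[1,-0.4,0.33,0.8,0],[1,-0.4,0.33,0.8,0],[1,0,0,0,0],[1,0,0,0,0]]}}

```text
time: 22.85
ee_pos: [0.5459, -0.1769, 0.4033]
eef_rot: [0.978, -0.032, 0.207, 0.005]
ft_force: [0.4, 1.0, -1.5]
width: 0.0433
```

```bash
python3 - <<'E'
from h import *
align(.08,.030)
E
```

```text
t 22.85 tcp [ 0.5459 -0.1769  0.4033] tilt 24.0 az -3.2 angErr 1.0 turn5 0.14 units [-2.55  1.74  5.63] w 0.0433 F [ 0.4  1.  -1.5] low end in shaft mm [ 71.1  62.8 247.4] q [-0.32 -0.17  0.53  1.69  0.02  1.19  0.15]
```

Call:
{"api": "carry_out", "payload": {"rows": [[1,-0.5,0.35,0.7,0],[1,-0.5,0.35,0.7,0],[1,-0.5,0.35,0.7,0],[1,-0.5,0.35,0.7,0],[1,-0.5,0.35,0.7,0.1],[1,0,0,0.7,0],[1,0,0,0.5,0],[1,0,0,0,0],[1,0,0,0,0]]}}

```text
time: 23.6
ee_pos: [0.5413, -0.2263, 0.2569]
eef_rot: [0.976, -0.029, 0.218, 0.005]
ft_force: [0.4, 0.4, -2.4]
width: 0.0433
```

```bash
python3 - <<'E'
from h import *
align(.06,.030)
im={n:camera(n) for n in('top','side')}
for n in im: cv2.imwrite(f'pics/{n}3.png',im[n])
E
```

```text
t 23.6 tcp [ 0.5413 -0.2263  0.2569] tilt 25.1 az -3.0 angErr 0.2 turn5 0.22 units [-0.56  0.07  1.85] w 0.0433 F [ 0.4  0.4 -2.4] low end in shaft mm [ 16.2   4.4 115.6] q [-0.29 -0.09  0.67  1.94 -0.11  0.87  0.38]
```

Call:
{"api": "carry_out", "payload": {"rows": [[1,-0.3,0.05,0.3,0.1],[1,-0.3,0.02,0.7,0.1],[1,0,0,0.7,0],[1,0,0,0.3,0],[1,0,0,0,0],[1,0,0,0,0]]}}

```text
time: 24.2
ee_pos: [0.5522, -0.2291, 0.1986]
eef_rot: [0.974, -0.038, 0.223, 0.003]
ft_force: [-1.0, -0.1, -2.4]
width: 0.0435
```

```bash
python3 - <<'E'
from h import *
align(.045,.030)
s=read_state(); Rm=R.from_quat(s['eef_rot']).as_matrix(); lo=s['ee_pos']+Rm[:,2]*.030; up=-Rm[:,2]
F=shaft(); t=np.linspace(0,2*np.pi,60); out=[]
for n in('top','side'):
    im=camera(n); cv2.imwrite(f'pics/{n}4.png',im)
    c=proj(n,SEAT+F[:,2]*.04)[0]; h=22; Z=400/(2*h); M=np.array([[Z,0,-Z*(c[0]-h)+Z/2-.5],[0,Z,-Z*(c[1]-h)+Z/2-.5]])
    I=cv2.warpAffine(im,M,(400,400),flags=cv2.INTER_CUBIC)
    J=I.copy()
    def dr(P,col): cv2.polylines(J,[np.round(proj(n,P)@M[:,:2].T+M[:,2]).astype(int)],True,col,1)
    ring=lambda B,o,r: np.c_[np.cos(t),np.sin(t)]@B[:,:2].T*r+o
    dr(ring(Rm,lo,.022),(0,255,0)); dr(ring(Rm,lo+up*.044,.022),(0,255,0))
    dr(ring(F,SEAT,.018),(0,0,255)); 
    from stub import cross
    dr(cross(.0122,.007)@F[:,:2].T+SEAT+F[:,2]*.034,(0,0,255))
    out.append(np.vstack([I,J]))
cv2.imwrite('pics/chk4.png',cv2.resize(np.hstack(out),(600,600)))
E
```

```text
t 24.2 tcp [ 0.5522 -0.2291  0.1986] tilt 25.8 az -2.9 angErr 0.8 turn5 0.01 units [-0.07 -0.    0.43] w 0.0435 F [-1.  -0.1 -2.4] low end in shaft mm [ 2.4  0.3 58. ] q [-0.3   0.    0.71  2.   -0.23  0.73  0.48]
```

View pics/chk4.png

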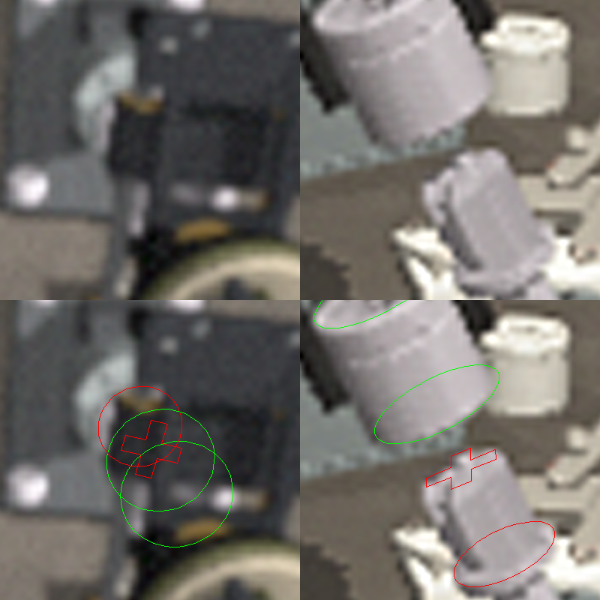

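```bash
cat > cyl.py <<'E'
from fit import *
def cylfit(n,im,lo,Rm,L=(0,.030)):
    up=-Rm[:,2]; c=proj(n,lo+up*.01)[0]; r=17; x0,y0=int(c[0])-r,int(c[1])-r; w=2*r+1; t=np.linspace(0,2*np.pi,60)
    I=im[y0:y0+w,x0:x0+w].astype(float); ring=np.c_[np.cos(t),np.sin(t)]@Rm[:,:2].T*.022
    hull=np.vstack([proj(n,lo+ring+up*l) for l in L])
    def C(p):
        M=np.zeros((w*6,w*6),np.uint8); q=(hull+p[:2]-[x0,y0]+.5)*6-.5
        cv2.fillConvexPoly(M,cv2.convexHull(np.round(q*16).astype(np.int32)),1,shift=4)
        return cv2.GaussianBlur(cv2.resize(M.astype(np.float32),(w,w),interpolation=cv2.INTER_AREA),(0,0),.5)
    zone=cv2.dilate((C((0,0))>.5).astype(np.uint8),np.ones((9,9)))>0
    # cut zone above L[1]
    yy,xx=np.mgrid[0:w,0:w]; a=proj(n,lo)[0]; b=proj(n,lo+up*.02)[0]; u=(b-a)/np.linalg.norm(b-a); lim=np.linalg.norm(b-a)
    zone&=(((xx+x0-a[0])*u[0]+(yy+y0-a[1])*u[1])<lim)
    def f(p):
        c=C(p)[zone]; A=np.c_[c,1-c]; J=I[zone]; k=np.linalg.lstsq(A,J,rcond=None)[0]; return ((A@k-J)**2).mean()
    best=min((minimize(f,s,method='Nelder-Mead',options=dict(initial_simplex=[s,np.add(s,[1,0]),np.add(s,[0,1])],maxfev=120)) for s in ([0,0],[-2,0],[0,2],[-2,-1])),key=lambda r:r.fun)
    return best.fun,f((0,0)),best.x
def shaftfit(n,im,seat,F,r=12):
    c=proj(n,seat+F[:,2]*.017)[0]; roi=(int(c[0])-r,int(c[1])-r,2*r+1,2*r+1)
    m=cv2.dilate((cover(n,seat,F,np.zeros(2),roi)[0][...,1:16].sum(-1)>.3).astype(np.uint8),np.ones((3,3)))>0
    f=lambda p:resid(n,im,seat,F,np.array(p),roi,m)
    r=minimize(f,[0,0],method='Nelder-Mead',options=dict(initial_simplex=[[0,0],[1,0],[0,1]],maxfev=60)); return r.fun,f([0,0]),r.x
E
python3 - <<'E'
from cyl import *
s=read_state(); Rm=R.from_quat(s['eef_rot']).as_matrix(); lo=s['ee_pos']+Rm[:,2]*.030; F=shaft()
im=cv2.imread('pics/side4.png')
print('cyl',cylfit('side',im,lo,Rm)); a=shaftfit('side',im,SEAT,F); print('shaft',a)
for nm,d in(('x',F[:,0]),('y',F[:,1]),('z',F[:,2])): print(nm,(proj('side',lo+d*.01)[0]-proj('side',lo)[0]))
E
```

```text
cyl (np.float64(1272.5333228012125), np.float64(1840.6963968347363), array([ 5.36466002, -1.29501122]))
shaft (np.float64(934.2928891966569), np.float64(1045.3626311304936), array([0.56755841, 0.96337819]))
x [ 4.19449274 -1.73769834]
y [-0.00289175 -1.89497947]
z [-1.91884855 -3.8089801 ]
```

```bash
python3 - <<'E'
from cyl import *
s=read_state(); Rm=R.from_quat(s['eef_rot']).as_matrix(); lo=s['ee_pos']+Rm[:,2]*.030; F=shaft()
im=cv2.imread('pics/side4.png').astype(np.float32)
E=cam('side')[2]
for base,B,ls,h in ((lo,Rm,(.004,.010,.016,.022),.03),(SEAT,F,(-.003,),.027)):
  for l in ls:
    up=F[:,2] if B is F else -Rm[:,2]
    o=base+up*l; v=o-E[:3,3]; e=np.cross(up,v); e/=np.linalg.norm(e); e=e if e[0]>0 else -e
    ss=np.arange(-h,h+.0001,.002); q=proj('side',o+ss[:,None]*e)
    g=[cv2.getRectSubPix(im[...,c].copy(),(1,1),tuple(map(float,p)))[0,0] for p in q for c in (1,)]
    print(l,'e',np.round(e,2),np.round(g).astype(int).tolist())
E
```

```text
0.004 e [ 0.9  -0.    0.44] [132, 130, 125, 91, 84, 99, 116, 126, 134, 144, 154, 161, 168, 167, 172, 176, 177, 184, 190, 190, 191, 189, 185, 180, 157, 132, 153, 164, 178, 202, 232]
0.01 e [ 0.9  -0.    0.44] [135, 139, 131, 100, 85, 99, 114, 126, 136, 145, 157, 162, 167, 168, 171, 175, 178, 185, 190, 191, 191, 190, 189, 184, 159, 124, 175, 242, 241, 226, 230]
0.016 e [ 0.9  -0.    0.44] [35, 48, 46, 61, 88, 102, 113, 126, 134, 142, 150, 159, 163, 166, 170, 174, 175, 181, 190, 194, 193, 191, 189, 190, 153, 64, 34, 32, 29, 81, 121]
0.022 e [ 0.9  -0.    0.44] [34, 43, 46, 63, 86, 99, 115, 128, 144, 158, 155, 162, 173, 181, 190, 183, 195, 191, 185, 190, 210, 204, 198, 191, 159, 71, 38, 40, 37, 53, 85]
-0.003 e [ 0.91 -0.01  0.42] [231, 229, 233, 232, 190, 138, 165, 174, 173, 171, 168, 166, 165, 165, 163, 167, 173, 175, 172, 175, 169, 190, 194, 125, 78, 106, 129, 150]
```

Call:
{"api": "carry_out", "payload": {"rows": [[1,0.03,-0.03,0.3,0],[1,0,0,0.3,0],[1,0,0,0,0],[1,0,0,0,0]], "force": 25}}

```text
time: 24.63
ee_pos: [0.5624, -0.2293, 0.1877]
eef_rot: [0.973, -0.038, 0.227, 0.003]
ft_force: [-0.2, -0.5, -2.5]
width: 0.0438
```

```bash
cat >> h.py <<'E'
SEAT=SEAT+.0032*np.array([.9,0,.44])+np.array([0,.0012,0])
E
python3 - <<'E'
from h import *
align(.03,.030)
E
```

```text
t 24.63 tcp [ 0.5624 -0.2293  0.1877] tilt 26.2 az -2.9 angErr 1.2 turn5 0.00 units [-0.12 -0.04  0.46] w 0.0438 F [-0.2 -0.5 -2.5] low end in shaft mm [ 4.2 -0.5 43.7] q [-0.29  0.04  0.71  2.   -0.29  0.7   0.52]
```

Call:
{"api": "carry_out", "payload": {"rows": [[1,-0.2,-0.02,0,0],[1,0,0,0,0],[1,0,0,0,0]]}}

```text
time: 24.88
ee_pos: [0.5566, -0.2286, 0.187]
eef_rot: [0.973, -0.038, 0.228, 0.003]
ft_force: [-0.5, 0.5, -2.8]
width: 0.0434
```

```bash
python3 - <<'E'
from h import *
align(.03,.030)
E
```

```text
t 24.88 tcp [ 0.5566 -0.2286  0.187 ] tilt 26.4 az -2.9 angErr 1.4 turn5 -0.00 units [ 0.06 -0.03  0.52] w 0.0434 F [-0.5  0.5 -2.8] low end in shaft mm [-1.3 -0.9 45.5] q [-0.29  0.02  0.71  2.01 -0.27  0.7   0.51]
```

Call:
{"api": "carry_out", "payload": {"rows": [[1,0.0,-0.05,0.35,0],[1,0,0,0,0],[1,0,0,0,0]]}}

```text
time: 25.13
ee_pos: [0.5614, -0.2277, 0.1791]
eef_rot: [0.973, -0.038, 0.229, 0.002]
ft_force: [0.4, -0.7, -2.4]
width: 0.0432
```

```bash
python3 - <<'E'
from h import *
align(.03,.030)
E
```

```text
t 25.13 tcp [ 0.5614 -0.2277  0.1791] tilt 26.5 az -2.8 angErr 1.5 turn5 -0.01 units [0.04 0.01 0.21] w 0.0432 F [ 0.4 -0.7 -2.4] low end in shaft mm [-0.5  0.4 36.4] q [-0.29  0.05  0.71  2.01 -0.31  0.68  0.53]
```

```bash
python3 - <<'E'
from h import *
s=read_state(); Rm=R.from_quat(s['eef_rot']).as_matrix(); lo=s['ee_pos']+Rm[:,2]*.030; F=shaft()
I=camera('side'); cv2.imwrite('pics/side5.png',I); im=I.astype(np.float32); E=cam('side')[2]
for base,up,ls,h in ((lo,-Rm[:,2],(.010,.016,.022),.03),(SEAT,F[:,2],(-.003,),.027)):
  for l in ls:
    o=base+up*l; v=o-E[:3,3]; e=np.cross(up,v); e/=np.linalg.norm(e); e=e if e[0]>0 else -e
    ss=np.arange(-h,h+.0001,.002); q=proj('side',o+ss[:,None]*e)
    print(l,np.round([cv2.getRectSubPix(im[...,1].copy(),(1,1),tuple(map(float,p)))[0,0] for p in q]).astype(int).tolist())
c=proj('side',SEAT+F[:,2]*.03)[0].astype(int)
cv2.imwrite('pics/side5c.png',cv2.resize(I[c[1]-25:c[1]+25,c[0]-25:c[0]+25],(500,500),interpolation=cv2.INTER_CUBIC))
E
```

```text
0.01 [92, 94, 89, 81, 84, 98, 114, 127, 133, 142, 150, 159, 168, 171, 172, 174, 177, 183, 190, 194, 192, 191, 189, 185, 178, 174, 194, 202, 200, 204, 210]
0.016 [36, 58, 58, 52, 79, 99, 113, 125, 132, 141, 150, 158, 165, 169, 169, 175, 177, 182, 190, 195, 193, 194, 191, 188, 168, 81, 30, 33, 30, 72, 161]
0.022 [34, 40, 41, 51, 83, 101, 114, 125, 143, 155, 166, 168, 172, 172, 166, 177, 186, 180, 185, 210, 210, 210, 200, 196, 171, 69, 42, 39, 29, 62, 161]
-0.003 [235, 241, 212, 158, 159, 172, 173, 160, 158, 167, 166, 165, 164, 165, 170, 173, 171, 171, 167, 172, 200, 133, 85, 96, 117, 129, 157, 176]
```

View pics/side5c.png

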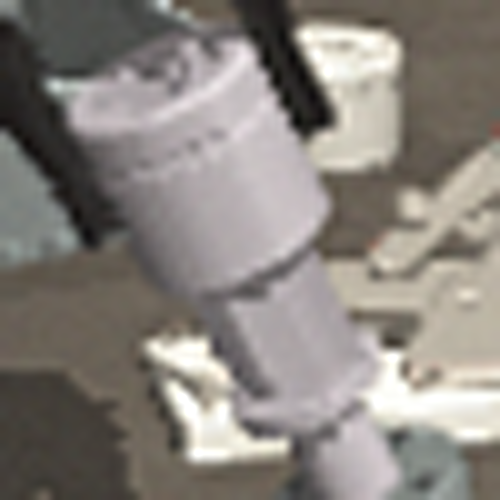

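Call:
{"api": "carry_out", "payload": {"rows": [[1,-0.03,0,0.3,0],[1,0,0,0,0],[1,0,0,0,0]]}}

```text
time: 25.43
ee_pos: [0.5645, -0.2281, 0.1719]
eef_rot: [0.972, -0.038, 0.23, 0.002]
ft_force: [-0.1, -0.2, -3.3]
width: 0.0435
```

```bash
python3 - <<'E'
from h import *
align(.0,.030)
E
```

```text
t 25.43 tcp [ 0.5645 -0.2281  0.1719] tilt 26.6 az -2.8 angErr 1.6 turn5 -0.01 units [0.02 0.01 0.95] w 0.0435 F [-0.1 -0.2 -3.3] low end in shaft mm [-0.7  0.1 28.6] q [-0.29  0.07  0.71  2.02 -0.33  0.66  0.56]
```

Call:
{"api": "carry_out", "payload": {"rows": [[1,-0.02,0,0.3,0],[1,0,0,0,0],[1,0,0,0,0]]}}

```text
time: 25.68
ee_pos: [0.5675, -0.2286, 0.1647]
eef_rot: [0.972, -0.039, 0.23, 0.002]
ft_force: [-0.2, -0.5, -2.4]
width: 0.0434
```

```bash
python3 - <<'E'
from h import *
align(.0,.030)
E
```

```text
t 25.68 tcp [ 0.5675 -0.2286  0.1647] tilt 26.6 az -2.8 angErr 1.6 turn5 -0.02 units [ 0.04 -0.01  0.69] w 0.0434 F [-0.2 -0.5 -2.4] low end in shaft mm [-0.8 -0.3 20.8] q [-0.28  0.09  0.71  2.02 -0.36  0.65  0.58]
```

Call:
{"api": "carry_out", "payload": {"rows": [[1,0,0,0.3,0],[1,0,0,0,0],[1,0,0,0,0]]}}

```text
time: 25.93
ee_pos: [0.5709, -0.2292, 0.1579]
eef_rot: [0.972, -0.039, 0.23, 0.002]
ft_force: [0.6, -0.7, -2.4]
width: 0.0437
```

```bash
python3 - <<'E'
from h import *
align(.0,.030)
E
```

```text
t 25.93 tcp [ 0.5709 -0.2292  0.1579] tilt 26.6 az -2.8 angErr 1.6 turn5 -0.03 units [ 0.04 -0.02  0.44] w 0.0437 F [ 0.6 -0.7 -2.4] low end in shaft mm [-0.6 -0.6 13.2] q [-0.28  0.11  0.71  2.02 -0.39  0.64  0.6 ]
```

Call:
{"api": "carry_out", "payload": {"rows": [[1,0,-0.02,0.3,0],[1,0,0,0,0],[1,0,0,0.15,0],[1,0,0,0,0]]}}

```text
time: 26.27
ee_pos: [0.5757, -0.2297, 0.1477]
eef_rot: [0.972, -0.04, 0.23, 0.001]
ft_force: [-1.2, 1.5, -4.9]
width: 0.0437
```

```bash
python3 - <<'E'
from h import *
align(.0,.030)
I=camera('side'); F=shaft(); c=proj('side',SEAT+F[:,2]*.02)[0].astype(int)
cv2.imwrite('pics/side6c.png',cv2.resize(I[c[1]-25:c[1]+25,c[0]-25:c[0]+25],(500,500),interpolation=cv2.INTER_CUBIC))
E
```

```text
t 26.27 tcp [ 0.5757 -0.2297  0.1477] tilt 26.5 az -2.7 angErr 1.6 turn5 -0.04 units [ 0.04 -0.03  0.06] w 0.0437 F [-1.2  1.5 -4.9] low end in shaft mm [-0.5 -0.8  1.9] q [-0.26  0.14  0.7   2.01 -0.43  0.63  0.64]
```

View pics/side6c.png

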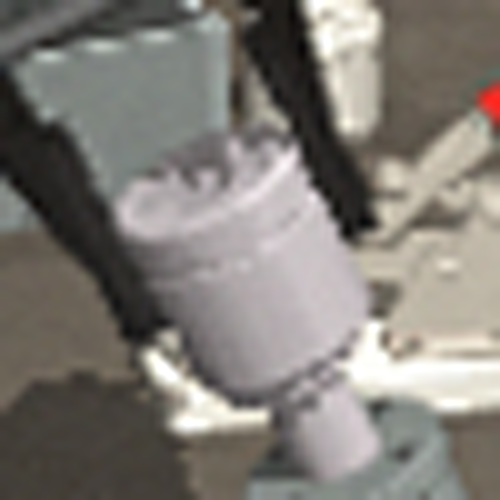

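Call:
{"api": "carry_out", "payload": {"rows": [[1,0,-0.02,0.2,0],[1,0,0,0,0],[1,0,0,0.2,0],[1,0,0,0,0]]}}

```text
time: 26.65
ee_pos: [0.579, -0.2315, 0.1404]
eef_rot: [0.972, -0.041, 0.23, -0.0]
ft_force: [-0.8, 0.7, -4.4]
width: 0.0435
```

```bash
python3 - <<'E'
from h import *
align(.0,.030)
E
```

```text
t 26.65 tcp [ 0.579  -0.2315  0.1404] tilt 26.5 az -2.4 angErr 1.6 turn5 -0.08 units [ 0.05 -0.08 -0.2 ] w 0.0435 F [-0.8  0.7 -4.4] low end in shaft mm [-0.3 -2.3 -6.1] q [-0.25  0.16  0.69  2.01 -0.47  0.62  0.67]
```

Call:
{"api": "carry_out", "payload": {"rows": [[1,0,-0.05,0.2,0],[1,0,0,0,0],[1,0,0,0,0]]}}

```text
time: 26.9
ee_pos: [0.5805, -0.2316, 0.1371]
eef_rot: [0.972, -0.042, 0.23, -0.001]
ft_force: [-0.6, 1.4, -3.5]
width: 0.0438
```

```bash
python3 - <<'E'
from h import *
align(.0,.030)
I=camera('side'); F=shaft(); c=proj('side',SEAT+F[:,2]*.02)[0].astype(int)
cv2.imwrite('pics/side7.png',I)
cv2.imwrite('pics/side7c.png',cv2.resize(I[c[1]-25:c[1]+25,c[0]-25:c[0]+25],(500,500),interpolation=cv2.INTER_CUBIC))
E
```

```text
t 26.9 tcp [ 0.5805 -0.2316  0.1371] tilt 26.6 az -2.3 angErr 1.6 turn5 -0.11 units [ 0.06 -0.09 -0.32] w 0.0438 F [-0.6  1.4 -3.5] low end in shaft mm [-0.3 -2.3 -9.8] q [-0.24  0.17  0.69  2.01 -0.49  0.61  0.68]
```

View pics/side7c.png

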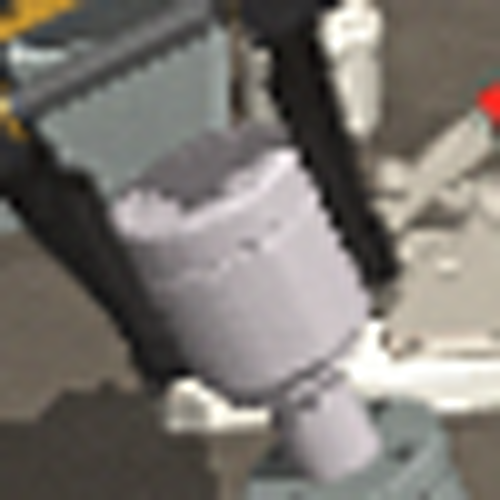

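Call:
{"api": "carry_out", "payload": {"rows": [[-0.8,0,0,0,0],[-0.8,0,0,0,0],[-0.8,0,0,0,0],[-0.8,0,0,0,0],[-0.8,0,0,0,0],[-0.8,0,0,0,0]]}}

```text
time: 27.45
ee_pos: [0.584, -0.2327, 0.1407]
eef_rot: [0.971, -0.042, 0.234, 0.001]
ft_force: [-1.1, 0.2, 0.7]
width: 0.0741
```

Call:
{"api": "carry_out", "payload": {"rows": [[-0.8,0,0,-0.4,0],[-0.8,0,0,-0.5,0],[-0.8,0,0,-0.5,0],[-0.8,0,0,0,0]]}}

```text
time: 27.78
ee_pos: [0.5644, -0.2322, 0.1788]
eef_rot: [0.972, -0.042, 0.233, 0.001]
ft_force: [0.2, -0.8, 0.6]
width: 0.078
```

```bash
python3 - <<'E'
from h import *
align(.0,.030)
E
```

```text
t 27.78 tcp [ 0.5644 -0.2322  0.1788] tilt 27.0 az -2.8 angErr 2.0 turn5 -0.10 units [-0.1  -0.12  1.16] w 0.078 F [ 0.2 -0.8  0.6] low end in shaft mm [ 3.2 -3.4 34.8] q [-0.29  0.06  0.73  2.01 -0.33  0.67  0.55]
```

Call:
{"api": "carry_out", "payload": {"rows": [[-0.8,0,0,-0.6,0],[-0.8,0,0,-0.8,0],[-0.8,0,0,-0.9,0],[-0.8,0,0,-0.9,0],[-0.8,0,0,-0.9,0],[-0.8,0,-0.8,-0.5,0],[-0.8,0,-0.9,0,0],[-0.8,0,-0.9,0,0],[-0.8,0,-0.9,0,0],[-0.8,0,-0.9,0,0],[-0.8,0,-0.9,0,0],[-0.8,0,-0.9,0,0],[-0.8,0,-0.8,0,0],[-0.8,0,-0.5,0,0],[-0.8,0,0,0,0],[-0.8,0,0,0,0]]}}

```text
time: 29.12
ee_pos: [0.5203, 0.0098, 0.3087]
eef_rot: [0.971, -0.039, 0.235, -0.003]
ft_force: [0.7, -0.5, -0.5]
width: 0.0784
```

```bash
python3 - <<'E'
from h import *
align(.0,.030)
F=shaft(); t=np.linspace(0,2*np.pi,60); out=[]
C=cv2
S0=np.array([.5876,-.2309,.118])
from stub import cross
for n in('top','side'):
    im=camera(n); cv2.imwrite(f'pics/{n}8.png',im)
    c=proj(n,S0+F[:,2]*.025)[0]; h=18; Z=400/(2*h); M=np.array([[Z,0,-Z*(c[0]-h)+Z/2-.5],[0,Z,-Z*(c[1]-h)+Z/2-.5]])
    I=cv2.warpAffine(im,M,(400,400),flags=cv2.INTER_CUBIC); J=I.copy()
    for z,r in((0,.022),(.044,.022),(.044,None)):
        P=(np.c_[np.cos(t),np.sin(t)]*r if r else cross(.015,.012))@F[:,:2].T+S0+F[:,2]*z
        cv2.polylines(J,[np.round(proj(n,P)@M[:,:2].T+M[:,2]).astype(int)],True,(0,255,0),1)
    out.append(np.vstack([I,J]))
    for q in('coupling_center','lid_knob','bush_center','v_block_a','v_block_b','flanged_b','housing_b'): print(n,q,[(np.round(d['xy'],1).tolist(),round(d['conf'],2)) for d in pinpoint(q,n)][:3])
cv2.imwrite('pics/chk8.png',cv2.resize(np.hstack(out),(600,600)))
print(proj('top',S0+F[:,2]*.022),proj('side',S0+F[:,2]*.022))
E
```

```text
t 29.12 tcp [0.5203 0.0098 0.3087] tilt 27.1 az -1.6 angErr 2.2 turn5 -0.06 units [-0.14  7.92  5.79] w 0.0784 F [ 0.7 -0.5 -0.5] low end in shaft mm [-29.4 233.8 176.8] q [-0.34 -0.29  0.14  2.01  0.17  0.95 -0.34]
top coupling_center [([328.5, 185.4], 0.69)]
top lid_knob [([252.5, 236.7], 0.72)]
top bush_center [([200.4, 191.5], 0.68)]
top v_block_a [([331.8, 212.1], 0.73), ([202.9, 223.8], 0.53)]
top v_block_b [([331.8, 212.1], 0.73), ([202.9, 223.8], 0.53)]
top flanged_b [([322.4, 155.0], 0.74), ([253.5, 234.5], 0.17)]
top housing_b [([190.7, 155.4], 0.65)]
side coupling_center [([291.1, 211.7], 0.86)]
side lid_knob [([221.7, 221.4], 0.82), ([290.4, 212.2], 0.27)]
side bush_center []
side v_block_a [([225.6, 209.6], 0.59), ([260.6, 274.5], 0.58)]
side v_block_b [([225.6, 209.6], 0.59), ([260.6, 274.5], 0.58)]
side flanged_b []
side housing_b [([294.4, 196.8], 0.65), ([290.7, 214.1], 0.48)]
[[332.22392512 186.55696585]] [[288.0139494  212.89028663]]
```

View pics/chk8.png

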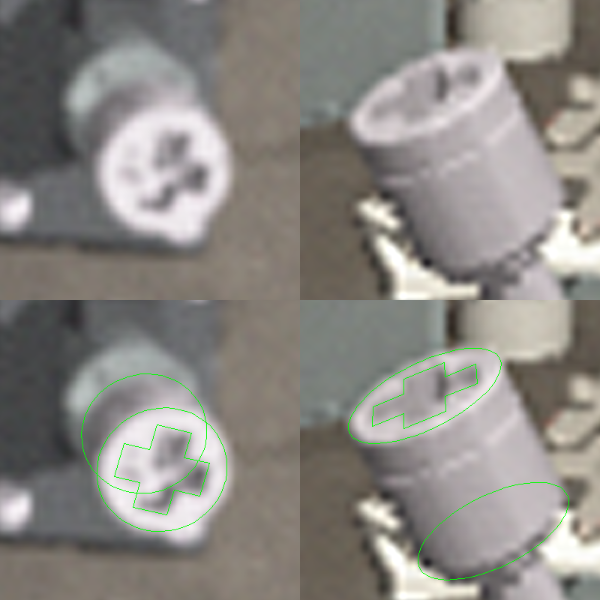

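```bash
python3 -c "
from bench import *
print(close_job())"
```

```text
the job is handed in; nothing more can be done
None
```

The lid is lying flat on the surface plate and the splined coupling is fully home on the inclined shaft, released. I handed the job in at about 29–30 s of the 51 s allowed. No verdict is reported, so this rests on my own last checks.

**How it was done**
- **Lid:** I gripped it by the knob and laid it square in front of the clamp, at about x = 0.437 m, y = 0.
- **Coupling:** I took it from the box with the jaws along the box's x and lifted it clear.
- **Tilt:** The moves have no tilt command. I raised the arm past joint 6's limit, which tipped the tool, until it matched the shaft's 25° lean. It was about 1.6° off at insertion.
- **Fit:** I turned the coupling to the measured tooth angle and slid it on. The wrist reading stayed within about 5 N throughout. It seated on the collar, and over the last 10 mm or so the fingers slid down the stationary coupling. I then let go and backed away.

**Last checks**
- **Coupling:** The outline of a fully home coupling, with its cross bore, matches both camera pictures to about 1–2 mm. The gripper is about 0.25 m away, with no contact force.
- **Lid:** The side camera puts the knob within 1 pixel of where it should be.
- **Bush and bystanders:** The bush is still in the box. All four bystanders were found in the top view within about 2 pixels of where they started; I did not check them to the millimetre.

**What disagreed**
- **Coupling centre:** The network's point for it was about 3–4 pixels off the expected home point in both views. I trusted the outline match instead.
- **Camera and arm:** They differed by about 3 mm along the lean direction. I corrected for that from the side camera before insertion.
- **First lid grasp:** The first reach for the knob overshot by about 14 mm, and I corrected it before gripping.

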